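# Seat the electrode plate in the slot that fits its thickness

### The job

Take the electrode plate from the end bay of the drying rack that is next to the rack's rounded tongue, feel its thickness by pinching it, and push it down, upright, into the slot of the cell holder made for that thickness, past the sprung contact until it is fully home and bedded on the slot's floor strip, which takes a steady push of 15 to 20 N in all; then let go. Graphite is brittle and cracks at about 25 N, so feel for the floor and stop there, and leave the other two plates and the glassware where they are.

Things in the scene. Friction and masses are not known exactly. Their poses are not given: they have to be found in the camera images.
- plate_p_mid (a point): one of three dark graphite plates alike in face: 60 mm long, 70 mm tall, thickness 9, 12 or 15 mm (one of each; which letter has which is not told: pinch it across its thickness to find out), 60 to 150 g, standing on its long edge in a bay of the rack. Point: its centre, 35 mm above its lower edge; x across its thickness, y along its length, z up
- plate_q_mid (a point): one of three dark graphite plates alike in face: 60 mm long, 70 mm tall, thickness 9, 12 or 15 mm (one of each; which letter has which is not told: pinch it across its thickness to find out), 60 to 150 g, standing on its long edge in a bay of the rack. Point: its centre, 35 mm above its lower edge; x across its thickness, y along its length, z up
- plate_r_mid (a point): one of three dark graphite plates alike in face: 60 mm long, 70 mm tall, thickness 9, 12 or 15 mm (one of each; which letter has which is not told: pinch it across its thickness to find out), 60 to 150 g, standing on its long edge in a bay of the rack. Point: its centre, 35 mm above its lower edge; x across its thickness, y along its length, z up
- wanted_bay (a point): floor centre of the end bay on the -x side, next to the rounded flat tongue, of the white fixed drying rack (205 x 84 mm), where the wanted plate stands; the other two stand 72 and 144 mm to its +x. Floor 8 mm above the bench; bays 19 mm wide, 64 mm long inside, walls 18 mm high, so plates stand loose. x along the rack (across the plates), y along the plates, z up
- slot_narrow (a point): mouth centre of the narrow slot of the cell holder, at the holder's top (45 mm above the bench); 10.5 mm wide, for the 9 mm plate, 61.5 mm long, 27 to 32 mm deep (adjustable floor strip), 3 mm chamfer round the mouth; x across its width, y along its length, z up. A plate fully home has its centre 3 to 8 mm above this point
- slot_middle (a point): mouth centre of the middle slot of the cell holder, at the holder's top (45 mm above the bench); 13.5 mm wide, for the 12 mm plate, 61.5 mm long, 27 to 32 mm deep (adjustable floor strip), 3 mm chamfer round the mouth; x across its width, y along its length, z up. A plate fully home has its centre 3 to 8 mm above this point
- slot_wide (a point): mouth centre of the wide slot of the cell holder, at the holder's top (45 mm above the bench); 16.5 mm wide, for the 15 mm plate, 61.5 mm long, 27 to 32 mm deep (adjustable floor strip), 3 mm chamfer round the mouth; x across its width, y along its length, z up. A plate fully home has its centre 3 to 8 mm above this point
- dish: shallow white porcelain dish, 72 mm across, 16 mm high; bystander, origin at the centre of its underside
- stopper: small black rubber stopper, 32 mm across, 28 mm high; bystander, origin at the centre of its underside
- stopper_big: larger black rubber stopper, 40 mm across, 30 mm high; bystander, origin at the centre of its underside
- beaker: glass beaker, 68 mm across, 85 mm high; bystander, origin at the centre of its underside
- flask: conical glass flask, 80 mm across the foot, 113 mm high; bystander, origin at the centre of its underside
- reagent: amber bottle, 60 mm across, 130 mm high; bystander, origin at the centre of its underside
- plate_p: the same plate as plate_p_mid, origin at the centre of its lower edge
- plate_q: the same plate as plate_q_mid, origin at the centre of its lower edge
- plate_r: the same plate as plate_r_mid, origin at the centre of its lower edge
- holder: grey fixed cell holder, 145 x 96 x 45 mm high; slots along its y at x = -45 mm (narrow), 0 (middle), +45 mm (wide). 12 mm down each slot a sprung ball sticks 3 mm in from the +x wall: a plate's weight does not pass it, steady pushing with about 3 to 12 N does, down to the rigid floor strip. Origin: centre of its underside
- bed_narrow: foot of the adjuster that carries the brass floor strip of the narrow slot. The strip is rigid to the push; its top was left somewhere from 27 to 32 mm below the slot's mouth, different each time, and must be found by feel. Origin: on the adjuster's foot, 36 mm below the mouth, whatever the strip's height
- bed_middle: foot of the adjuster that carries the brass floor strip of the middle slot. The strip is rigid to the push; its top was left somewhere from 27 to 32 mm below the slot's mouth, different each time, and must be found by feel. Origin: on the adjuster's foot, 36 mm below the mouth, whatever the strip's height
- bed_wide: foot of the adjuster that carries the brass floor strip of the wide slot. The strip is rigid to the push; its top was left somewhere from 27 to 32 mm below the slot's mouth, different each time, and must be found by feel. Origin: on the adjuster's foot, 36 mm below the mouth, whatever the strip's height
- contact_narrow (a joint): sprung ball contact of the narrow slot: 0 standing out, about 0.0015 m when a plate of the slot's own thickness is home; a thinner plate leaves it at 0
- contact_middle (a joint): sprung ball contact of the middle slot: 0 standing out, about 0.0015 m when a plate of the slot's own thickness is home; a thinner plate leaves it at 0
- contact_wide (a joint): sprung ball contact of the wide slot: 0 standing out, about 0.0015 m when a plate of the slot's own thickness is home; a thinner plate leaves it at 0
Things that resemble listed ones, but are neither listed nor needed, are in the scene too. Leave any blue or turquoise look-alike of the holder alone.

How it is judged:
On the way, in this order (a step that is already met when the one before it is completed fails the run):
1. a plate is lifted clear of the drying rack (z of any of plate_p_mid, plate_q_mid, plate_r_mid in the frame of wanted_bay above 0.075 m), for 0.1 s.
2. a plate is bedded: pressed on a slot's floor strip with more than 9 N ((contact force between any of plate_p, plate_q, plate_r and bed_narrow above 9 N or contact force between any of plate_p, plate_q, plate_r and bed_middle above 9 N or contact force between any of plate_p, plate_q, plate_r and bed_wide above 9 N)), for 0.2 s.
At the end, for the whole second after the job is handed in: the plate from the tongue's bay is in the slot for its thickness (9 narrow, 12 middle, 15 wide): ball pressed in over 0.7 mm, centre within 4 mm in plan and under 10 mm above the mouth, upright within 0.08 rad, at rest; that bay is empty, the other plates moved under 15 mm (horizontal distance between each of plate_p_mid, plate_q_mid, plate_r_mid and wanted_bay above 0.06 m and ((horizontal distance between plate_p_mid and slot_narrow below 0.004 m and z of plate_p_mid in the frame of slot_narrow below 0.01 m and value of joint contact_narrow above 0.0007 m and angle between plate_p_mid's own z axis and vertical below 0.08 rad and linear speed of plate_p below 0.01 m/s and distance of each of plate_q_mid, plate_r_mid from where it was at the start of the episode below 0.015 m) or (horizontal distance between plate_p_mid and slot_middle below 0.004 m and z of plate_p_mid in the frame of slot_middle below 0.01 m and value of joint contact_middle above 0.0007 m and angle between plate_p_mid's own z axis and vertical below 0.08 rad and linear speed of plate_p below 0.01 m/s and distance of each of plate_q_mid, plate_r_mid from where it was at the start of the episode below 0.015 m) or (horizontal distance between plate_p_mid and slot_wide below 0.004 m and z of plate_p_mid in the frame of slot_wide below 0.01 m and value of joint contact_wide above 0.0007 m and angle between plate_p_mid's own z axis and vertical below 0.08 rad and linear speed of plate_p below 0.01 m/s and distance of each of plate_q_mid, plate_r_mid from where it was at the start of the episode below 0.015 m) or (horizontal distance between plate_q_mid and slot_narrow below 0.004 m and z of plate_q_mid in the frame of slot_narrow below 0.01 m and value of joint contact_narrow above 0.0007 m and angle between plate_q_mid's own z axis and vertical below 0.08 rad and linear speed of plate_q below 0.01 m/s and distance of each of plate_p_mid, plate_r_mid from where it was at the start of the episode below 0.015 m) or (horizontal distance between plate_q_mid and slot_middle below 0.004 m and z of plate_q_mid in the frame of slot_middle below 0.01 m and value of joint contact_middle above 0.0007 m and angle between plate_q_mid's own z axis and vertical below 0.08 rad and linear speed of plate_q below 0.01 m/s and distance of each of plate_p_mid, plate_r_mid from where it was at the start of the episode below 0.015 m) or (horizontal distance between plate_q_mid and slot_wide below 0.004 m and z of plate_q_mid in the frame of slot_wide below 0.01 m and value of joint contact_wide above 0.0007 m and angle between plate_q_mid's own z axis and vertical below 0.08 rad and linear speed of plate_q below 0.01 m/s and distance of each of plate_p_mid, plate_r_mid from where it was at the start of the episode below 0.015 m) or (horizontal distance between plate_r_mid and slot_narrow below 0.004 m and z of plate_r_mid in the frame of slot_narrow below 0.01 m and value of joint contact_narrow above 0.0007 m and angle between plate_r_mid's own z axis and vertical below 0.08 rad and linear speed of plate_r below 0.01 m/s and distance of each of plate_p_mid, plate_q_mid from where it was at the start of the episode below 0.015 m) or (horizontal distance between plate_r_mid and slot_middle below 0.004 m and z of plate_r_mid in the frame of slot_middle below 0.01 m and value of joint contact_middle above 0.0007 m and angle between plate_r_mid's own z axis and vertical below 0.08 rad and linear speed of plate_r below 0.01 m/s and distance of each of plate_p_mid, plate_q_mid from where it was at the start of the episode below 0.015 m) or (horizontal distance between plate_r_mid and slot_wide below 0.004 m and z of plate_r_mid in the frame of slot_wide below 0.01 m and value of joint contact_wide above 0.0007 m and angle between plate_r_mid's own z axis and vertical below 0.08 rad and linear speed of plate_r below 0.01 m/s and distance of each of plate_p_mid, plate_q_mid from where it was at the start of the episode below 0.015 m))); the robot touches nothing.
It fails at once if the contact forces of a plate on the cell holder (floor, walls and sprung ball added up) pass 36 N, as at a push of about 25 N (contact force between any of plate_p, plate_q, plate_r and holder above 36 N).
It fails at once if a piece of glassware, the dish or a stopper is moved more than 30 mm (distance of any of dish, stopper, stopper_big, beaker, flask, reagent from where it was at the start of the episode above 0.03 m).
It also fails if it takes over 67 s, if anything falls off the work surface, if the arm or the gripper's body presses on something with over 40 N, if the wrist force passes 120 N, or if a joint passes its speed limit or range.

### The arm

A 6-joint arm with a two-finger parallel gripper is mounted at the origin on the work surface. World frame = base frame: x ahead of the robot, y to its left, z up, the work surface at z = 0. Lengths are in m, angles in rad, forces in N, time in s.
With the tool pointing down it reaches from about 0.225 to 0.875 m from the base axis. Payload 3.4 kg.
Tool frame: the origin (TCP) lies at the very end of the fingers, on their centre line; the grasp point (between the pads) lies 19 mm behind it; x points along the fingers, z is the direction in which the jaws open and shut, and the axes are right-handed (so a half turn about x gives the same grasp; the last joint's range is limited). The gripper opens to 85 mm and grips with 20 to 120 N. Pads are 22 mm wide; open, the fingers measure 114 mm over their backs; the gripper's body (76 mm by 85 mm) begins 54 mm behind the grasp point. The pads swing forward as they close: fully open they stand 13 mm farther back than shut.
Start: joints at [-1.255, 0.276, 1.505, -0, 1.361, -0.121], TCP at [0.243, -0.521, 0.199] pointing down, gripper open.
Joint ranges: [-2.89, 2.89], [-0.75, 2.08], [0.22, 2.7], [-1.18, 4.32], [0.11, 2.71], [-2.7, 2.7]. Speed limits (rad/s): [2.57, 2.57, 3.14, 3.14, 3.14, 3.14].

### API

Orientations are given as a unit quaternion [w, x, y, z].
In Python, from rig import manip, viewer, finder gives the robot as it stands.
- The arm moves only by the tool move_arm, never from a script. Its argument "rows" is a list of rows, each a list of 3 entries, a list of its own where there are three numbers: the shift along the tool's x, y, z in mm, then the turn about the tool's x in rad, then the finger opening in mm, from 0 to 85.4. A call has 1 to 8 rows; each row is the pose to reach, as a shift and turn from the pose measured when the call began, along the tool's axes at that moment; what a row does not reach only later rows make up. A row lasts 1/12 s, in which the tool goes at most 41.7 mm and 7.16 degrees, less where a joint would pass 70% of its speed; a pose out of reach is approached as far as the arm can. A call with a gripper value outside its range is refused whole. The fingers move at their own pace and stop on an object; "force" is the grip in N (left out, the last holds). Time passes only in rows, so rows that repeat a pose let the fingers close. It gives the time, the measured TCP pose, the force and the opening at its end, in the units of the state.
- manip.get_state(): the state, without advancing time (a new reading comes with each control period).
- viewer.get_image(name): name is "side" or "top" or "wrist"; returns the picture (400x640x3 uint8, red, green, blue); there is no depth.
- viewer.get_calibration(name): a dict with "mtx" (3x3 intrinsics, pixels), "k1" (the pictures are not rectified: a ray, as slopes to the right and down, at radius r is drawn at 1 + k1 r^2 times it, then the intrinsics apply), "R" (3x3) and "t" (3): a world point X has camera coordinates R X + t. Camera axes: x right, y down, z forward; pixel columns grow to the right and rows downward; lengths in m; the calibration is good to about 2 mm. A picture is of the moment at which its call begins: read the wrist's pose just before it. get_calibration takes no time and is no camera call; for the wrist camera it gives the pose at the moment of the call.
- manip.sign_off(): hands the job in, once; it reports no verdict.
Trained networks look in the newest picture that a camera, given by its name, has taken for a name from the list of things; names that differ only in an ending like _2 or _b are one class to them, and where a whole thing is asked for, a point or a joint stands for the part that bears it (a point fixed in the world has none). Each returns a list of dicts, best first, with "score" (0 to 1); they miss things now and then, are a little off and sometimes report something else, mostly with a low value. They report only what shows in the picture. A call takes as long as a camera call. They do not tell look-alikes from the thing itself.
- finder.look_for(target, camera): "centre" ([column, row] in pixels, amid what is visible of it).
- finder.trace(target, camera): "mask" (400x640 bool, what is visible of it) and "centre" ([column, row] in pixels, amid what is visible of it).
The state is a dict: "clock": time; "qpos": joint angles; "qd": joint speeds; "effort": joint torques, N m; "position": TCP position; "ee_rot": TCP orientation; "contact_force": force on the tool from outside, world axes, zero at the start; "moment": the same for the moment, N m; "width": finger opening in m.
Only numpy, scipy, OpenCV 4.12 (cv2) and the standard library are available. Lean on these libraries where they do the work, as an engineer would, in place of code of your own. Each camera call takes 0.05 s, during which the arm holds its last target.

## Working session

There is one attempt and no reset: what is moved stays moved. The work goes in short steps, Python scripts to look and compute and a tool call to move; the robot and the scene stay as the last step left them, time stands still between calls to the robot, and variables do not carry over. Pictures are saved under pics/ and viewed, and the job is handed in when it is done.

Besides the shell and the picture viewer there is one more tool, called after "Request:" as name(argument=value, ...) on one line, values as JSON. move_arm: Moves the arm, as the interface text tells. Its arguments: {"type":"object","properties":{"rows":{"type":"array"},"force":{"type":"number"}},"required":["rows"]}

```bash
mkdir -p pics; ls
python3 - <<'E'
from rig import manip, viewer, finder
import cv2
s=manip.get_state();print(s)
for n in("top","side","wrist"):
    im=viewer.get_image(n);cv2.imwrite(f"pics/{n}0.png",im[:,:,::-1])
    c=viewer.get_calibration(n);print(n,c)
E
```

```text
pics
{'clock': 0.0, 'qpos': array([-1.25497688e+00,  2.76564996e-01,  1.50614452e+00, -3.94810082e-06,
        1.36071120e+00, -1.20999124e-01]), 'qd': array([ 0.00083564, -0.00065931,  0.00017678, -0.00071422, -0.00092812,
        0.00021365]), 'effort': array([ 2.48305652e-03, -4.16762424e+01, -2.45806593e+01,  4.11871060e-04,
        1.09906518e-02, -1.19334260e-05]), 'position': array([ 0.24306504, -0.52043611,  0.19775235]), 'ee_rot': array([ 0.59595991,  0.38019213,  0.59696024, -0.37937344]), 'contact_force': array([-0.23983105, -0.24557712, -0.26808712]), 'moment': array([-0.03786193,  0.01275283,  0.00379724]), 'width': 0.08539602932012706}
top {'mtx': array([[460.99489589,   0.        , 314.61582046],
       [  0.        , 460.99489589, 192.17882937],
       [  0.        ,   0.        ,   1.        ]]), 'k1': -0.10051307133452826, 'R': array([[ 7.65751274e-03, -9.99970678e-01, -6.88370390e-05],
       [-9.81315838e-01, -7.50142405e-03, -1.92257521e-01],
       [ 1.92251368e-01,  1.53976529e-03, -9.81344507e-01]]), 't': array([0.00374905, 0.46485647, 1.223223  ])}
side {'mtx': array([[411.72787285,   0.        , 315.13680071],
       [  0.        , 411.72787285, 200.55022228],
       [  0.        ,   0.        ,   1.        ]]), 'k1': -0.030805591952372768, 'R': array([[-9.78735831e-01, -2.05124763e-01,  6.62390268e-05],
       [-1.24085370e-01,  5.91805875e-01, -7.96472616e-01],
       [ 1.63337056e-01, -7.79544507e-01, -6.04674597e-01]]), 't': array([0.47837244, 0.0870862 , 1.01478527])}
wrist {'mtx': array([[312.93872265,   0.        , 316.61974581],
       [  0.        , 312.93872265, 204.54537706],
       [  0.        ,   0.        ,   1.        ]]), 'k1': 0.015909446776367672, 'R': array([[ 0.42307153, -0.90609566, -0.00106076],
       [-0.85716027, -0.40060174,  0.3237198 ],
       [-0.29374605, -0.13604739, -0.9461524 ]]), 't': array([-0.57435305, -0.04271999,  0.38195326])}
```

View pics/top0.png

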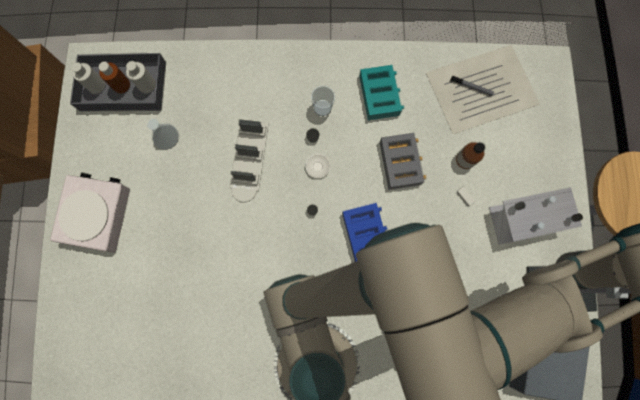

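View pics/side0.png

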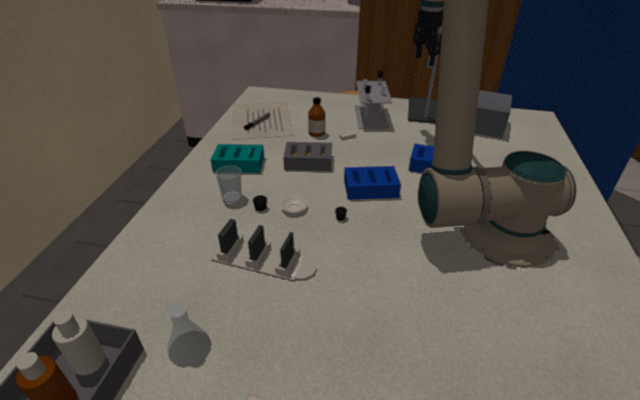

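View pics/wrist0.png

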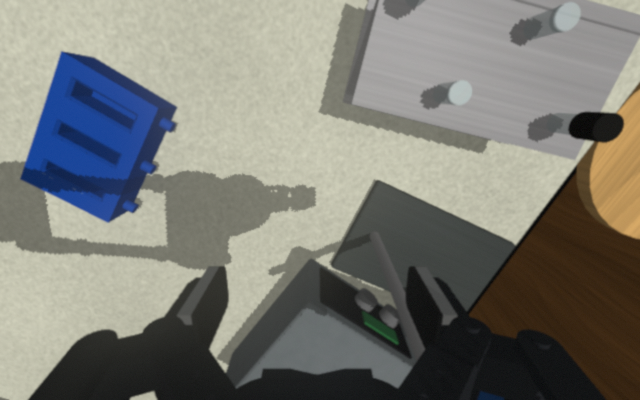

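```bash
cat > h.py <<'E'
from rig import manip, viewer, finder
import numpy as np, cv2
from scipy.spatial.transform import Rotation as Ro
def cal(n):
    c=viewer.get_calibration(n);return {k:np.array(v) for k,v in c.items()}
def ray(c,uv):
    x=(uv[0]-c['mtx'][0,2])/c['mtx'][0,0];y=(uv[1]-c['mtx'][1,2])/c['mtx'][1,1]
    rd=np.hypot(x,y);r=rd
    for _ in range(30): r=rd/(1+c['k1']*r*r)
    s=r/rd if rd>0 else 1
    d=c['R'].T@np.array([x*s,y*s,1]);o=-c['R'].T@c['t'];return o,d
def atz(c,uv,z):
    o,d=ray(c,uv);return o+d*(z-o[2])/d[2]
def proj(c,X):
    X=np.atleast_2d(X);p=X@c['R'].T+c['t'];a=p[:,:2]/p[:,2:];f=1+c['k1']*(a**2).sum(1,keepdims=True)
    a=a*f;return a*np.array([c['mtx'][0,0],c['mtx'][1,1]])+c['mtx'][:2,2]
def rot(q): return Ro.from_quat([q[1],q[2],q[3],q[0]])
E
python3 - <<'E'
from h import *
im=cv2.imread("pics/top0.png")
a=cv2.resize(im[110:210,220:280],None,fx=6,fy=6,interpolation=cv2.INTER_CUBIC)
b=cv2.resize(im[125:195,370:430],None,fx=6.5,fy=6.5,interpolation=cv2.INTER_CUBIC)
cv2.imwrite("pics/a.png",a[:600]);cv2.imwrite("pics/b.png",b)
c=cal("top")
for n,uv,z in [("plate near",(243,176),.078),("pl mid",(247,150),.078),("far",(251,125),.078),("tongue",(245,196),.005),("holder",(402,160),.045)]:
    print(n,atz(c,uv,z))
cs=cal("side")
for n,uv,z in [("plate near",(288,236),.078),("mid",(258,229),.078),("far",(230,222),.078),("holder",(309,149),.045)]:
    print(n,atz(cs,uv,z))
E
```

```text
plate near [0.50146997 0.2012482  0.078     ]
pl mid [0.57454423 0.19314022 0.078     ]
far [0.64656995 0.18484997 0.078     ]
tongue [0.46009348 0.20512065 0.005     ]
holder [ 0.55856255 -0.23678029  0.045     ]
plate near [0.50839223 0.19518558 0.078     ]
mid [0.57978351 0.18652388 0.078     ]
far [0.6498104  0.17659026 0.078     ]
holder [ 0.5577104  -0.23709518  0.045     ]
```

View pics/a.png

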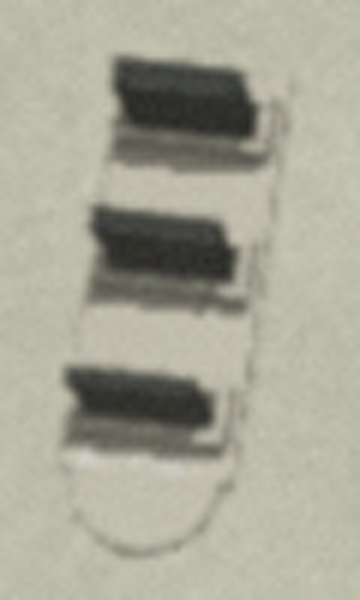

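View pics/b.png

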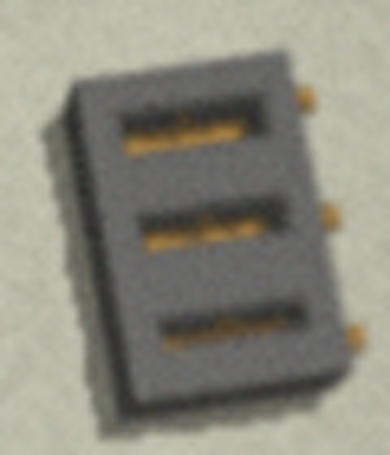

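```bash
cat >> h.py <<'E'
def plan(target,zdir=None):
    s=manip.get_state();R=rot(s['ee_rot']).as_matrix();p=np.array(s['position'])
    d=R.T@(np.array(target)-p)*1000
    print("t",round(s['clock'],2),"p",p.round(4),"w",round(s['width']*1000,2),"F",np.round(s['contact_force'],1),"shift mm",d.round(1))
    if zdir is not None:
        zd=R.T@np.array(zdir);zd/=np.linalg.norm(zd)
        a=np.arctan2(-zd[1],zd[2]);b=(a+np.pi/2)%np.pi-np.pi/2
        print("turn",round(b,4),"q6",s['qpos'][5])
    return d
E
python3 - <<'E'
from h import *
s=manip.get_state();print(rot(s['ee_rot']).as_matrix().round(4))
th=np.radians(-6.5)
plan([0.48,0.20,0.25],[np.cos(th),np.sin(th),0])
# finders
for t in("plate_p","holder"):
    for cam in("top","side"):
        try: print(t,cam,[(d['score'],d['centre']) for d in finder.look_for(t,cam)][:4])
        except Exception as e: print(e)
E
```

```text
[[-4.000e-04  9.061e-01  4.231e-01]
 [ 1.300e-03  4.231e-01 -9.061e-01]
 [-1.000e+00  2.000e-04 -1.400e-03]]
t 0.15 p [ 0.2431 -0.5206  0.1979] w 85.5 F [-0.5  0.1 -0.1] shift mm [ -51.2  519.5 -552.8]
turn -1.0205 q6 -0.12102734875973063
plate_p top [(0.73, [247.3, 151.7]), (0.73, [252.1, 123.9]), (0.66, [242.9, 178.0]), (0.53, [400.8, 157.4])]
plate_p side [(0.82, [290.0, 249.9]), (0.68, [256.8, 241.8]), (0.67, [229.9, 235.7]), (0.17, [308.2, 156.5])]
holder top [(0.91, [358.5, 223.8]), (0.89, [381.2, 91.3]), (0.67, [400.0, 161.4])]
holder side [(0.95, [240.1, 155.9]), (0.94, [307.5, 155.1]), (0.78, [417.6, 158.3]), (0.68, [369.8, 181.9])]
```

Request:
move_arm(rows=[[[-7,26,-28],0,85],[[-14,52,-56],0,85],[[-21,78,-84],0,85],[[-28,104,-112],0,85],[[-35,130,-140],0,85],[[-42,156,-168],0,85],[[-50,182,-196],0,85],[[-50,208,-224],0,85]])

```text
clock: 1.02
position: [0.3378, -0.2289, 0.2501]
ee_rot: [0.597, 0.38, 0.595, -0.38]
contact_force: [1.4, -0.1, -0.3]
width: 0.0851
```

Run:
```python
from h import *
th=np.radians(-6.5)
plan([0.46,0.20,0.25],[np.cos(th),np.sin(th),0])
```

```text
t 1.02 p [ 0.3378 -0.2289  0.2501] w 85.11 F [ 1.4 -0.1 -0.3] shift mm [  -0.4  292.  -337.1]
turn -1.0213 q6 0.3677288128164737
```

Request:
move_arm(rows=[[[0,22,-25],-0.12,85],[[0,44,-51],-0.24,85],[[0,66,-76],-0.36,85],[[0,88,-102],-0.48,85],[[0,110,-127],-0.6,85],[[0,132,-152],-0.72,85],[[0,154,-178],-0.84,85],[[0,176,-203],-0.94,85]])

```text
clock: 1.68
position: [0.4115, 0.0312, 0.2501]
ee_rot: [0.705, 0.066, 0.703, -0.067]
contact_force: [0.4, -0.6, -0.3]
width: 0.085
```

Run:
```python
from h import *
th=np.radians(-6.5)
plan([0.46,0.20,0.25],[np.cos(th),np.sin(th),0])
print(rot(manip.get_state()['ee_rot']).as_matrix().round(3))
cv2.imwrite("pics/w1.png",viewer.get_image("wrist")[:,:,::-1])
```

```text
t 1.68 p [0.4115 0.0312 0.2501] w 85.0 F [ 0.4 -0.6 -0.3] shift mm [-1.000e-01  1.749e+02  1.590e+01]
turn -0.0755 q6 0.09771473963876233
[[ 0.003  0.188  0.982]
 [-0.002  0.982 -0.188]
 [-1.    -0.001  0.004]]
```

View pics/w1.png

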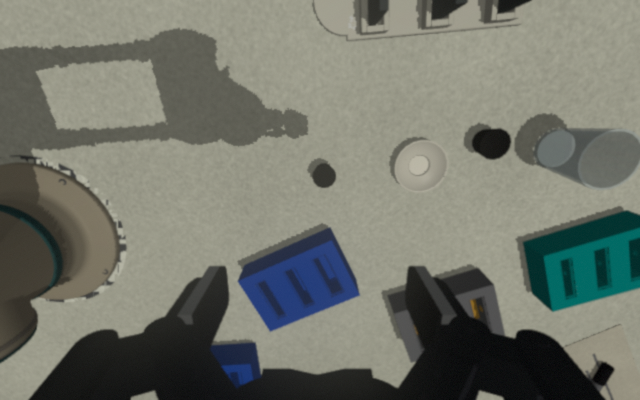

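Run:
```python
from h import *
c=cal("wrist");print(atz(c,(316,204),0.04), -c['R'].T@c['t'])
```

```text
[ 0.40453483 -0.00890439  0.04      ] [0.42723802 0.11827734 0.4271878 ]
```

Request:
move_arm(rows=[[[8,25,12],-0.04,85],[[16,50,24],-0.075,85],[[24,75,36],-0.075,85],[[32,100,48],-0.075,85],[[40,120,55],-0.075,85],[[45,125,60],-0.075,85],[[45,125,60],-0.075,85],[[45,125,60],-0.075,85]])

```text
clock: 2.4
position: [0.4945, 0.1488, 0.2057]
ee_rot: [0.707, 0.039, 0.705, -0.036]
contact_force: [-0.2, 1.0, 0.7]
width: 0.0852
```

Run:
```python
from h import *
th=np.radians(-6.5)
plan([0.505,0.198,0.20],[np.cos(th),np.sin(th),0])
im=viewer.get_image("wrist");cv2.imwrite("pics/w2.png",im[:,:,::-1])
c=cal("wrist");np.savez("w2.npz",**c)
for n in("plate_p",): 
  for d in finder.trace(n,"wrist"):
    m=d['mask'];r=cv2.minAreaRect(np.argwhere(m)[:,::-1].astype(np.float32));print(d['score'],d['centre'],r)
```

```text
t 2.4 p [0.4945 0.1488 0.2057] w 85.17 F [-0.2  1.   0.7] shift mm [ 5.9 50.   5.2]
turn 0.0066 q6 0.26088354154756993
0.88 [469.0, 119.4] ((467.1156005859375, 120.74855041503906), (40.75132751464844, 68.04559326171875), 8.746162414550781)
0.85 [395.4, 124.9] ((395.9322814941406, 122.87940979003906), (28.070920944213867, 66.03569030761719), 4.398705005645752)
0.6 [322.4, 123.3] ((325.0, 123.0), (64.0, 10.0), 90.0)
```

View pics/w2.png

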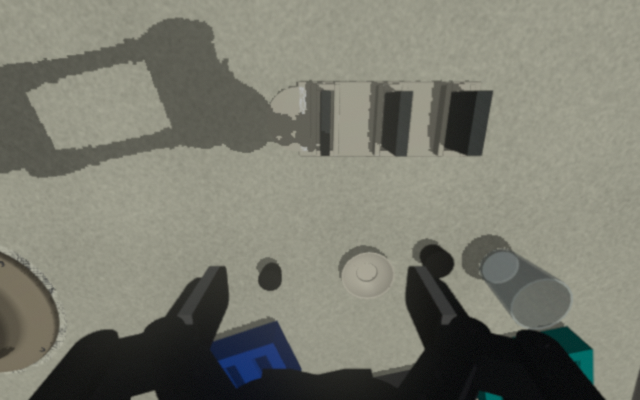

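Run:
```python
from h import *
im=cv2.imread("pics/w2.png")
cv2.imwrite("pics/w2z.png",cv2.resize(im[75:165,265:365],None,fx=6,fy=6,interpolation=cv2.INTER_CUBIC))
```

```text
(no output)
```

View pics/w2z.png

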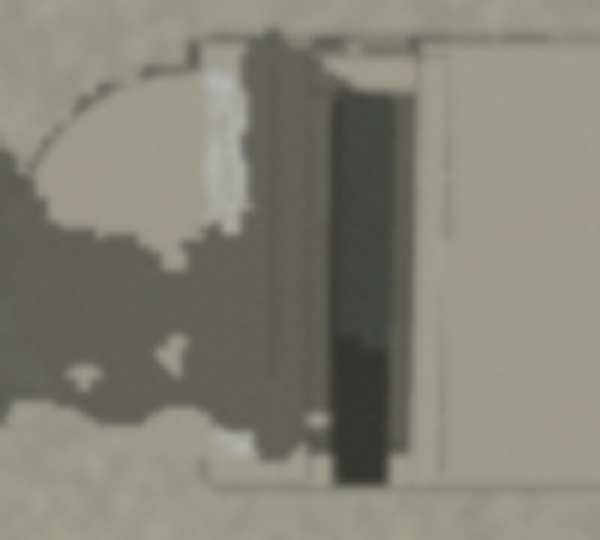

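Run:
```python
from h import *
c=dict(np.load("w2.npz"))
print(-c['R'].T@c['t'])
P=lambda u,v,z=.078: atz(c,(u,v),z)
tl,tr,bl,br=P(320.3,90.5),P(330.5,90.5),P(320.8,155),P(329.8,155)
print(tl,tr,bl,br,np.linalg.norm(tl-tr),np.linalg.norm(tl-bl))
ce=(tl+tr+bl+br)/4;print("centre",ce)
ax=(tl-bl+tr-br);print("yaw of y axis",np.degrees(np.arctan2(ax[1],ax[0]))-90)
# rack outline lower edge: (205,487)->.. 
e1=P(265+205/6,75+487/6,.008);e2=P(265+600/6,75+487/6,.008);print(np.degrees(np.arctan2(*(e2-e1)[1::-1])))
e1=P(302,81.5,.008);e2=P(485,81,.008);print(np.degrees(np.arctan2(*(e2-e1)[1::-1])))
print("corner",P(265+205/6,75+487/6,.008),P(265+195/6,75+40/6,.008))
th=np.radians(-7)
plan([ce[0],ce[1],0.20],[np.cos(th),np.sin(th),0])
```

```text
[0.50254752 0.2306414  0.38322815]
[0.50778098 0.23737641 0.078     ] [0.51706108 0.23637297 0.078     ] [0.50215759 0.17859206 0.078     ] [0.51089844 0.17764213 0.078     ] 0.009334186008264524 0.05905270356894061
centre [0.50947452 0.20749589 0.078     ]
yaw of y axis -5.727256946278899
-6.209099722410994
-6.164203001908524
corner [0.47607202 0.16806202 0.008     ] [0.48466229 0.2508062  0.008     ]
t 2.5 p [0.4946 0.1484 0.2065] w 85.13 F [-1.   0.3  0.7] shift mm [ 6.9 60.3  8.4]
turn 0.0142 q6 0.2610574301157841
```

Request:
move_arm(rows=[[[0,20,4],0,50],[[10,40,7],0,50],[[20,60,8.2],0,50],[[40,60,8.2],0,50],[[60,60,8.2],0,50],[[80,60,8.2],0,50],[[90,60,8.2],0,50],[[90,60,8.2],0,50]])

```text
clock: 3.17
position: [0.5078, 0.2063, 0.1153]
ee_rot: [0.706, 0.04, 0.706, -0.037]
contact_force: [1.1, 1.0, -0.3]
width: 0.05
```

Run:
```python
from h import *
th=np.radians(-6.2)
plan([0.5095,0.2073,0.046],[np.cos(th),np.sin(th),0])
im=viewer.get_image("wrist");cv2.imwrite("pics/w3.png",im[:,:,::-1])
im=viewer.get_image("side");cv2.imwrite("pics/s3.png",cv2.resize(im[180:300,200:330],None,fx=5,fy=5)[:,:,::-1])
c=cal("wrist");np.savez("w3.npz",**c)
```

```text
t 3.17 p [0.5078 0.2063 0.1153] w 50.01 F [ 1.1  1.  -0.3] shift mm [69.3  1.   1.5]
turn -0.0009 q6 0.36464399707120926
```

View pics/w3.png

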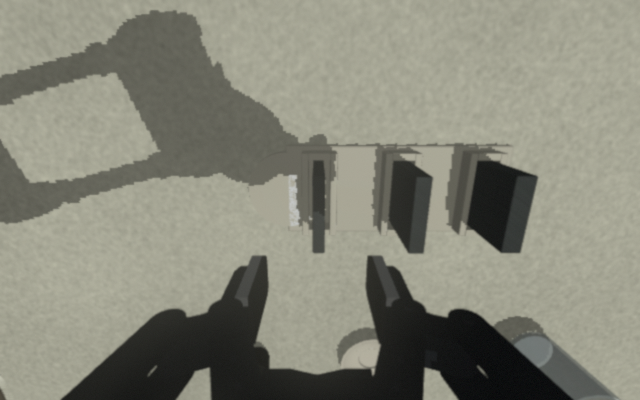

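View pics/s3.png

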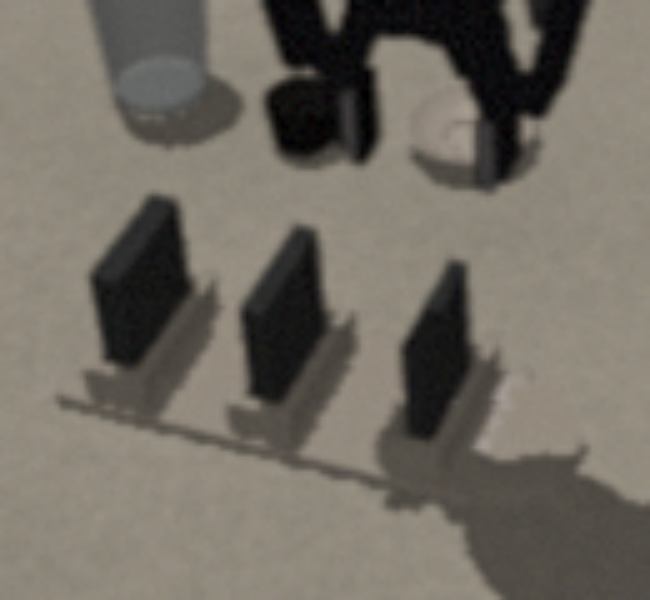

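Run:
```python
from h import *
cs=cal("side");print(proj(cs,[[.5078,.2063,.115],[.5095,.2073,.078]]), proj(cal("top"),[.5095,.2073,.078]))
c=dict(np.load("w3.npz"))
print(proj(c,[[.5095,.2073,.078],[.5078,.2063,.115]]))
im=cv2.imread("pics/w3.png")
cv2.imwrite("pics/w3z.png",cv2.resize(im[140:265,260:400],None,fx=5,fy=4.8,interpolation=cv2.INTER_CUBIC))
```

```text
[[286.21776998 226.44710244]
 [286.06736352 239.62124371]] [[240.89137648 173.09673312]]
[[315.7459226  216.46060611]
 [313.39519036 239.07675075]]
```

View pics/w3z.png

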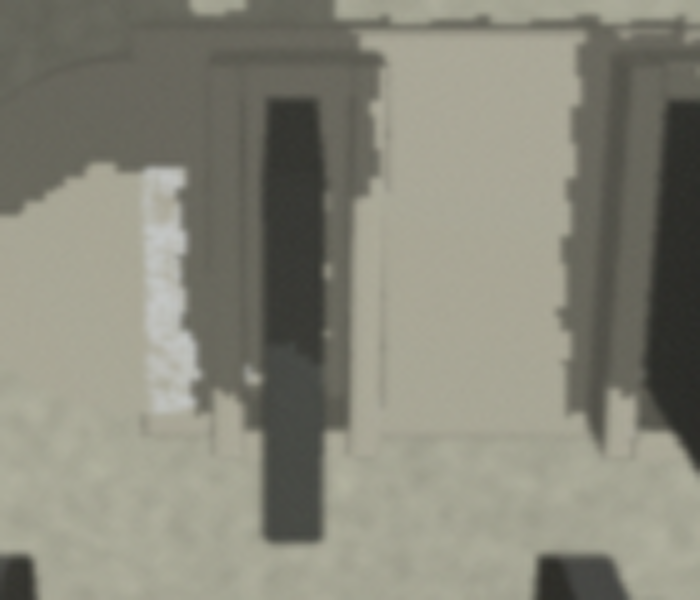

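Run:
```python
from h import *
c=dict(np.load("w3.npz"))
th=np.radians(-6.2);ex=np.array([np.cos(th),np.sin(th),0]);ey=np.array([-np.sin(th),np.cos(th),0])
C=np.array([.5095,.2073,.078])
for a in(-1,1):
  for b in(-1,1):
    print(a,b,proj(c,[C+a*ex*.0045+b*ey*.03])[0],proj(c,[C+a*ex*.0045+b*ey*.03-[0,0,.07]])[0])
print(atz(c,(260+265/5,140+540/4.8),.078),atz(c,(260+322/5,140+540/4.8),.078))
print(-c['R'].T@c['t'])
```

```text
-1 -1 [309.96686475 252.90373006] [311.02146382 219.7610731 ]
-1 1 [309.34018445 176.92794132] [310.60561583 159.06351714]
1 -1 [321.64387863 252.86749296] [320.17698429 219.73747573]
1 1 [322.01923412 176.90389038] [320.37098734 159.04778353]
[0.50414801 0.17804451 0.078     ] [0.51287704 0.17706626 0.078     ]
[0.51792084 0.2890948  0.29482664]
```

Request:
move_arm(rows=[[[0,1,2.6],0,50],[[15,1,2.6],0,50],[[30,1,2.6],0,50],[[45,1,2.6],0,50],[[57,1,2.6],0,50],[[66,1,2.6],0,50],[[69,1,2.6],0,50],[[69,1,2.6],0,50]])

```text
clock: 3.93
position: [0.5135, 0.2081, 0.0489]
ee_rot: [0.708, 0.04, 0.704, -0.037]
contact_force: [0.1, 0.1, 0.2]
width: 0.0502
```

Run:
```python
from h import *
th=np.radians(-6.2)
plan([0.5106,0.2073,0.046],[np.cos(th),np.sin(th),0])
im=viewer.get_image("wrist");cv2.imwrite("pics/w4.png",im[:,:,::-1])
```

```text
t 3.93 p [0.5135 0.2081 0.0489] w 50.18 F [0.1 0.1 0.2] shift mm [ 2.8 -1.1 -2.8]
turn -0.0008 q6 0.36445231070685696
```

View pics/w4.png

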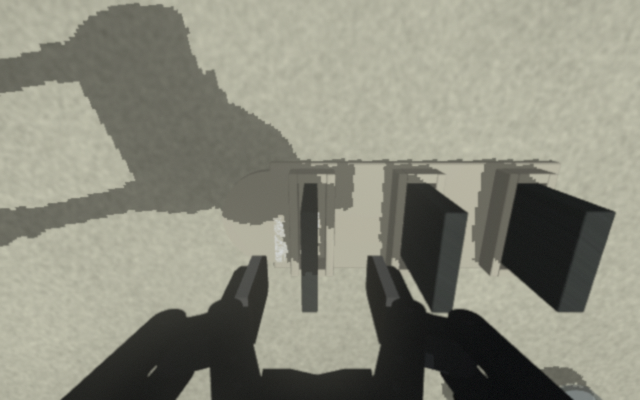

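Request:
move_arm(rows=[[[2.5,-1,-3],0,50],[[2.5,-1,-3],0,50],[[2.5,-1,-3],0,50]])

```text
clock: 4.23
position: [0.5109, 0.2076, 0.0474]
ee_rot: [0.709, 0.04, 0.703, -0.036]
contact_force: [0.5, -1.4, -0.4]
width: 0.0499
```

Run:
```python
from h import *
th=np.radians(-6.2)
plan([0.5106,0.2073,0.046],[np.cos(th),np.sin(th),0])
print(rot(manip.get_state()['ee_rot']).as_matrix().round(4))
im=viewer.get_image("wrist");cv2.imwrite("pics/w5.png",im[100:340,200:440,::-1])
```

```text
t 4.23 p [0.5109 0.2076 0.0474] w 49.87 F [ 0.5 -1.4 -0.4] shift mm [ 1.4 -0.4 -0.3]
turn -0.0007 q6 0.3646830290086859
[[ 0.0082  0.1087  0.994 ]
 [ 0.0052  0.9941 -0.1087]
 [-1.      0.0061  0.0076]]
```

View pics/w5.png

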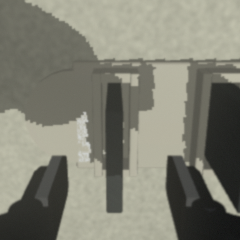

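Request:
move_arm(rows=[[[1,0,0],0,30],[[1,0,0],0,20],[[1,0,0],0,12],[[1,0,0],0,4],[[1,0,0],0,0],[[1,0,0],0,0],[[1,0,0],0,0],[[1,0,0],0,0]], force=30)

```text
clock: 4.95
position: [0.511, 0.2077, 0.0463]
ee_rot: [0.709, 0.041, 0.703, -0.037]
contact_force: [-0.4, 0.1, 0.6]
width: 0.0002
```

Request:
move_arm(rows=[[[0,0,0],0,0],[[0,0,0],0,0],[[0,0,0],0,0],[[0,0,0],0,0]], force=90)

```text
clock: 5.28
position: [0.511, 0.2077, 0.0463]
ee_rot: [0.709, 0.04, 0.703, -0.036]
contact_force: [0.5, 0.1, 0.3]
width: -0.0002
```

Run:
```python
from h import *
th=np.radians(-6.2)
plan([0.5106,0.2073,0.046],[np.cos(th),np.sin(th),0])
print(manip.get_state())
im=viewer.get_image("wrist");cv2.imwrite("pics/w6.png",im[100:340,200:440,::-1])
```

```text
t 5.28 p [0.511  0.2077 0.0463] w -0.21 F [0.5 0.1 0.3] shift mm [ 0.3 -0.4 -0.4]
turn -0.0007 q6 0.36467034122527753
{'clock': 5.2833, 'qpos': array([0.25772186, 0.36454212, 1.78725733, 0.00350254, 0.98046617,
       0.36467034]), 'qd': array([ 0.00147562,  0.00011975, -0.00040615,  0.00102914,  0.00053672,
       -0.00085221]), 'effort': array([ 1.36089016e-03, -4.20202839e+01, -1.97033626e+01,  1.38580476e-02,
       -5.11802395e-02,  2.84424729e-06]), 'position': array([0.51100804, 0.20765895, 0.04632434]), 'ee_rot': array([ 0.70887391,  0.04046913,  0.70322748, -0.03648492]), 'contact_force': array([0.50928244, 0.11178794, 0.3239844 ]), 'moment': array([ 0.02053645, -0.00727228,  0.00808458]), 'width': -0.00020921560264585795}
```

View pics/w6.png

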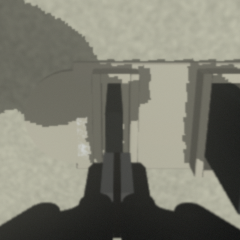

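Run:
```python
from h import *
im=viewer.get_image("side");cv2.imwrite("pics/s6.png",cv2.resize(im[170:300,210:340],None,fx=5,fy=4.6)[:,:,::-1])
im=viewer.get_image("top");cv2.imwrite("pics/t6.png",cv2.resize(im[110:210,200:300],None,fx=6,fy=6)[:,:,::-1])
c=cal("wrist");print(atz(c,(318,254),.046),atz(c,(318,254),.08),proj(c,manip.get_state()['position']))
print(proj(cal("side"),manip.get_state()['position']),proj(cal("top"),manip.get_state()['position']))
```

```text
[0.51061969 0.1973994  0.046     ] [0.51213428 0.21505763 0.08      ] [[316.86350837 239.42556171]]
[[285.9785365  250.22631675]] [[242.56829572 175.21940908]]
```

View pics/s6.png

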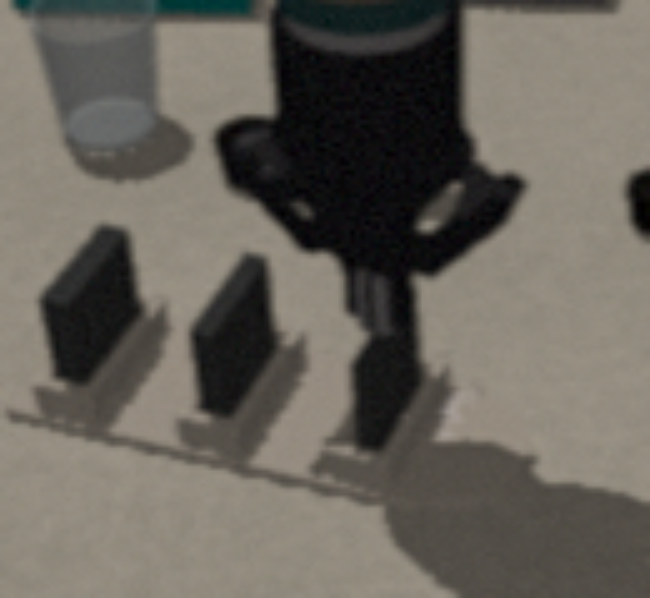

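View pics/t6.png

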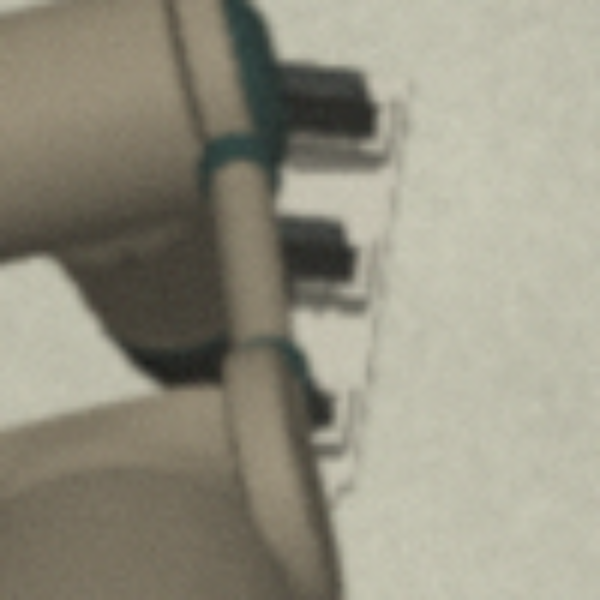

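Request:
move_arm(rows=[[[1,0,0],0,0],[[2,0,0],0,0],[[3,0,0],0,0],[[3,0,0],0,0]], force=30)

```text
clock: 5.77
position: [0.5129, 0.2077, 0.0454]
ee_rot: [0.71, 0.04, 0.702, -0.036]
contact_force: [-1.1, -2.1, 10.6]
width: -0.0001
```

Request:
move_arm(rows=[[[-8,0,-2],0,0],[[-8,0,-2],0,20],[[-8,0,-2],0,40],[[-8,0,-2],0,45],[[-8,0,-2],0,45],[[-8,0,-2],0,45]])

```text
clock: 6.27
position: [0.5104, 0.2077, 0.0529]
ee_rot: [0.71, 0.04, 0.702, -0.036]
contact_force: [-0.6, 1.0, -0.1]
width: 0.0449
```

Run:
```python
from h import *
th=np.radians(-6.2)
plan([0.5106,0.2073,0.016],[np.cos(th),np.sin(th),0])
im=viewer.get_image("wrist");cv2.imwrite("pics/w7.png",im[:,:,::-1])
print(rot(manip.get_state()['ee_rot']).as_matrix().round(4))
im=viewer.get_image("side");cv2.imwrite("pics/s7.png",cv2.resize(im[170:300,210:340],None,fx=5,fy=4.6)[:,:,::-1])
```

```text
t 6.27 p [0.5104 0.2077 0.0529] w 44.87 F [-0.6  1.  -0.1] shift mm [36.8 -0.6 -0.1]
turn -0.0003 q6 0.3659965469981822
[[ 0.0115  0.1083  0.9941]
 [ 0.0051  0.9941 -0.1083]
 [-0.9999  0.0063  0.0109]]
```

View pics/w7.png

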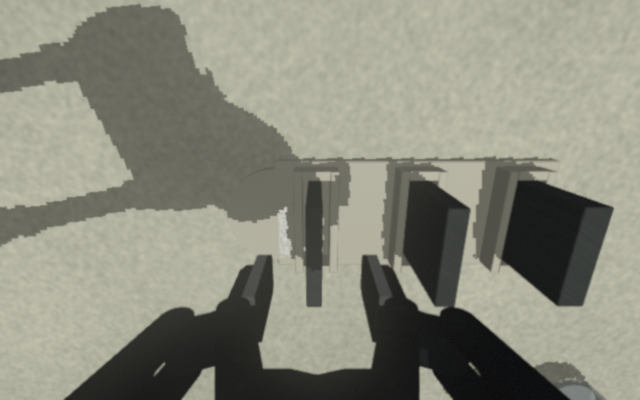

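View pics/s7.png

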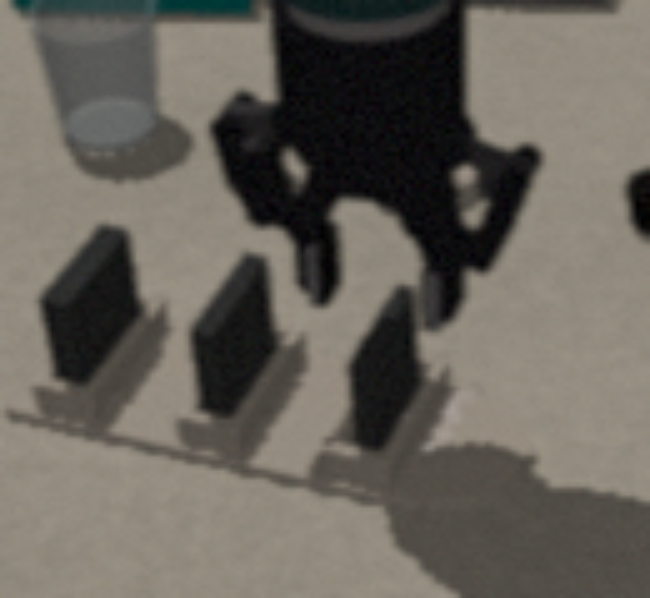

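Request:
move_arm(rows=[[[8,0,0],0,45],[[16,0,0],0,45],[[24,0,0],0,45],[[31,0,0],0,45],[[36,0,0],0,45],[[38,0,0],0,45],[[38,0,0],0,45]])

```text
clock: 6.95
position: [0.5105, 0.2078, 0.0141]
ee_rot: [0.71, 0.04, 0.703, -0.036]
contact_force: [-0.2, 0.4, 0.1]
width: 0.0452
```

Run:
```python
from h import *
th=np.radians(-6.2)
plan([0.5106,0.2073,0.016],[np.cos(th),np.sin(th),0])
im=viewer.get_image("wrist");cv2.imwrite("pics/w8.png",im[:,:,::-1])
im=viewer.get_image("side");cv2.imwrite("pics/s8.png",cv2.resize(im[170:300,210:340],None,fx=5,fy=4.6)[:,:,::-1])
```

```text
t 6.95 p [0.5105 0.2078 0.0141] w 45.21 F [-0.2  0.4  0.1] shift mm [-1.9 -0.5  0.2]
turn -0.0004 q6 0.36590208312657174
```

View pics/w8.png

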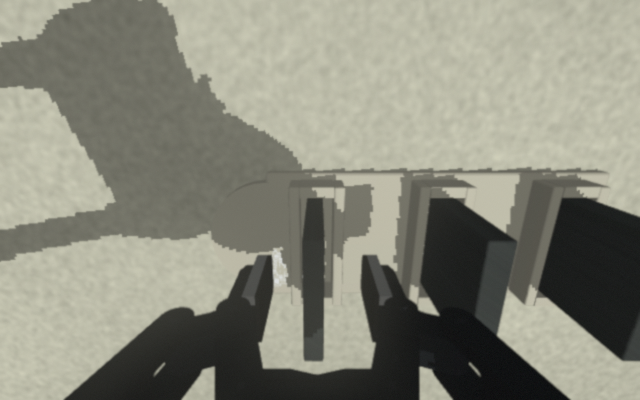

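View pics/s8.png

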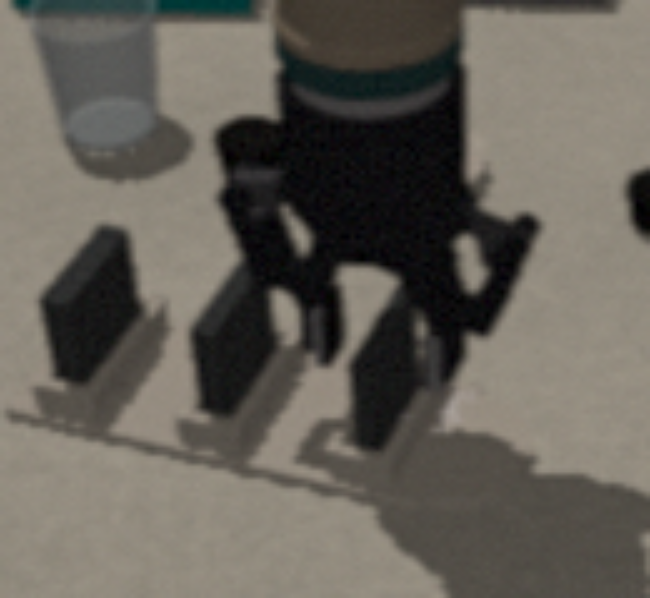

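Request:
move_arm(rows=[[[-1,0,0],0,25],[[-1,0,0],0,15],[[-1,0,0],0,8],[[-1,0,0],0,0],[[-1,0,0],0,0],[[-1,0,0],0,0],[[-1,0,0],0,0]], force=30)

```text
clock: 7.63
position: [0.5116, 0.2081, 0.0164]
ee_rot: [0.71, 0.04, 0.702, -0.036]
contact_force: [0.2, 0.2, 3.6]
width: 0.0083
```

Request:
move_arm(rows=[[[0,0,0],0,0],[[0,0,0],0,0],[[0,0,0],0,0],[[0,0,0],0,0]], force=90)

```text
clock: 7.97
position: [0.5118, 0.2082, 0.0166]
ee_rot: [0.711, 0.041, 0.701, -0.036]
contact_force: [-0.9, 0.2, 3.2]
width: 0.0075
```

Request:
move_arm(rows=[[[-4,0,0],0,0],[[-10,0,0],0,0],[[-20,0,0],0,0],[[-35,0,0],0,0],[[-55,0,0],0,0],[[-80,0,0],0,0],[[-110,0,0],0,0],[[-140,0,0],0,0]])

```text
clock: 8.63
position: [0.5092, 0.2072, 0.1581]
ee_rot: [0.71, 0.04, 0.702, -0.036]
contact_force: [-0.5, 0.6, -0.4]
width: 0.0076
```

Run:
```python
from h import *
th=np.radians(11)
plan([0.52,-0.24,0.17],[np.cos(th),np.sin(th),0])
im=viewer.get_image("wrist");cv2.imwrite("pics/w9.png",im[:,:,::-1])
im=viewer.get_image("side");cv2.imwrite("pics/s9.png",im[:,:,::-1])
```

```text
t 8.63 p [0.5092 0.2072 0.1581] w 7.62 F [-0.5  0.6 -0.4] shift mm [ -14.1 -443.3   59.3]
turn -0.3004 q6 0.3661920223870627
```

View pics/w9.png

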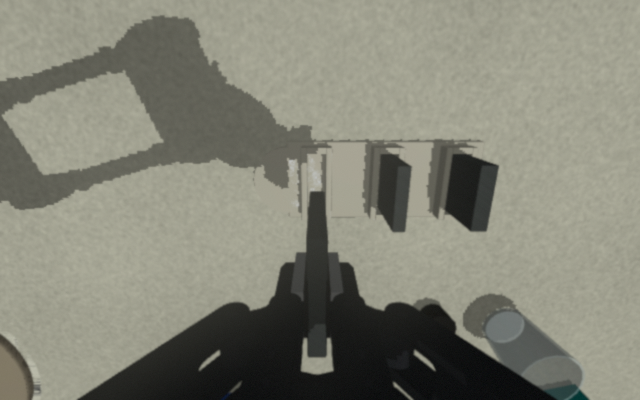

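View pics/s9.png

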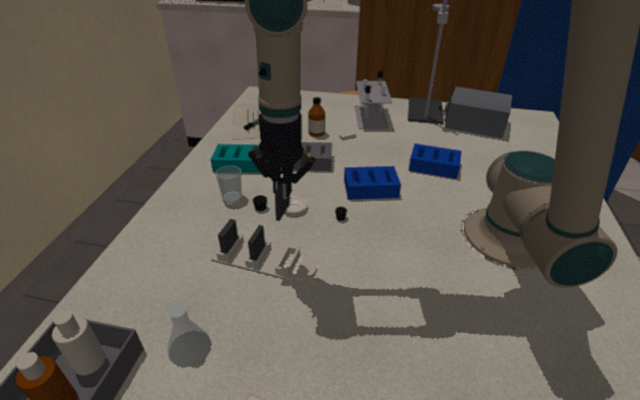

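Request:
move_arm(rows=[[[-3,-15,1],-0.04,0],[[-8,-45,4],-0.09,0],[[-14,-82,8],-0.14,0],[[-20,-120,12],-0.19,0],[[-20,-158,16],-0.24,0],[[-20,-196,20],-0.28,0],[[-20,-234,24],-0.3,0],[[-20,-260,26],-0.3,0]])

```text
clock: 9.4
position: [0.51, -0.0561, 0.1801]
ee_rot: [0.712, -0.066, 0.695, 0.069]
contact_force: [1.7, 0.4, -1.3]
width: 0.0077
```

Run:
```python
from h import *
th=np.radians(11)
plan([0.505,-0.285,0.175],[np.cos(th),np.sin(th),0])
```

```text
t 9.4 p [ 0.51   -0.0561  0.1801] w 7.72 F [ 1.7  0.4 -1.3] shift mm [   3.4 -223.8  -48.4]
turn -0.0011 q6 -0.45032971880515643
```

Request:
move_arm(rows=[[[0,-36,-8],0,0],[[0,-72,-16],0,0],[[0,-108,-23],0,0],[[0,-144,-31],0,0],[[0,-180,-39],0,0],[[0,-205,-44],0,0],[[0,-222,-48],0,0],[[0,-224,-48],0,0]])

```text
clock: 10.07
position: [0.5047, -0.2887, 0.1776]
ee_rot: [0.712, -0.065, 0.696, 0.067]
contact_force: [0.1, -0.1, -1.9]
width: 0.0073
```

Run:
```python
from h import *
th=np.radians(11)
plan([0.505,-0.285,0.175],[np.cos(th),np.sin(th),0])
im=viewer.get_image("wrist");cv2.imwrite("pics/w10.png",im[:,:,::-1])
c=cal("wrist");np.savez("w10.npz",**c)
cv2.imwrite("pics/w10z.png",cv2.resize(im[60:220,250:450],None,fx=4,fy=3.7,interpolation=cv2.INTER_CUBIC)[:,:,::-1])
print(rot(manip.get_state()['ee_rot']).as_matrix().round(4))
```

```text
t 10.07 p [ 0.5047 -0.2887  0.1776] w 7.35 F [ 0.1 -0.1 -1.9] shift mm [2.6 3.6 0.9]
turn -0.0045 q6 -0.8443526813182088
[[ 0.0227 -0.187   0.9821]
 [ 0.0076  0.9824  0.1869]
 [-0.9997  0.0033  0.0237]]
```

View pics/w10.png

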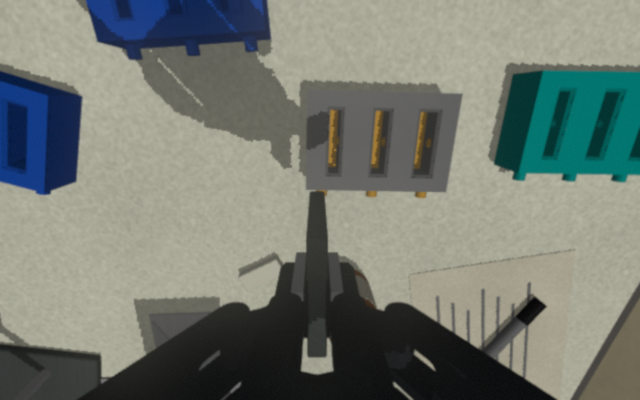

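View pics/w10z.png

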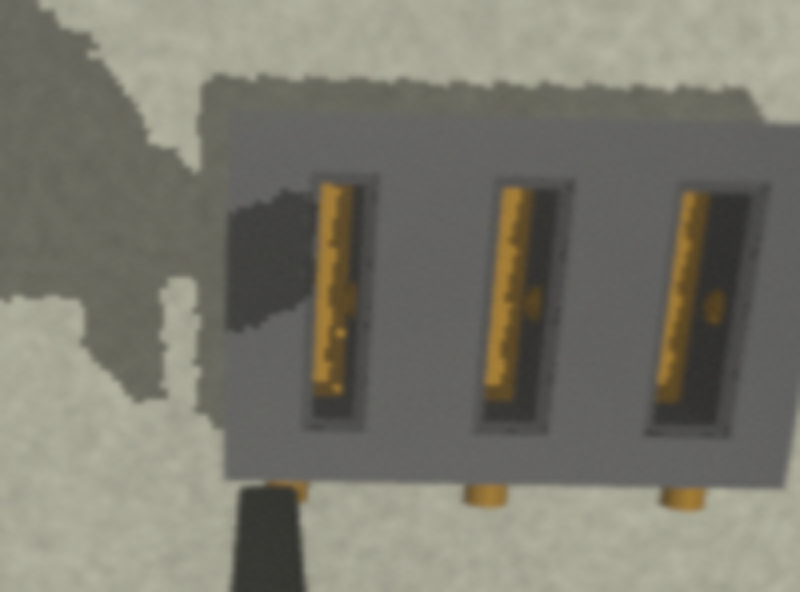

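```bash
cat > fit.py <<'E'
from h import *
from scipy.optimize import least_squares
c=dict(np.load("w10.npz"))
q=[(312,173),(380,176),(366,432),(302,432),(497,180),(577,182),(548,434),(475,433),(683,184),(770,186),(730,437),(645,435),(226,105),(224,478),(784,487)]
px=np.array([(250+u/4,60+v/3.7) for u,v in q])
pts=[]
for x0,w in((-45,10.5),(0,13.5),(45,16.5)):
    a=w/2+3;b=61.5/2+3
    pts+= [(x0-a,b),(x0+a,b),(x0+a,-b),(x0-a,-b)]
pts+=[(-72.5,48),(-72.5,-48),(72.5,-48)]
pts=np.array(pts)/1000
def world(p):
    C,S=np.cos(p[2]),np.sin(p[2])
    return np.c_[p[0]+C*pts[:,0]-S*pts[:,1],p[1]+S*pts[:,0]+C*pts[:,1],np.full(len(pts),.045)]
f=lambda p:(proj(c,world(p))-px).ravel()
r=least_squares(f,[.5586,-.237,.19],x_scale=[.01,.01,.1])
print(r.x,np.degrees(r.x[2]),np.sqrt(np.mean(r.fun**2)));print(r.fun.reshape(-1,2).round(1).tolist())
p=r.x;print("narrow",p[0]-.045*np.cos(p[2]),p[1]-.045*np.sin(p[2]))
E
python3 fit.py
```

```text
[ 0.56209879 -0.23485434  0.16104251] 9.227056228193833 0.628207462088128
[[0.1, -0.2], [0.5, -0.5], [0.2, 0.0], [-0.0, -0.3], [-0.4, -0.8], [0.1, -0.8], [0.2, 0.4], [-0.6, 0.3], [-1.3, -0.8], [0.4, -0.7], [-0.1, 0.5], [-0.7, 0.6], [1.4, 1.5], [0.2, 0.4], [-0.1, 0.7]]
narrow 0.5176810650872143 -0.24206996941876965
```

Run:
```python
from h import *
s=manip.get_state();R=rot(s['ee_rot']).as_matrix();p=s['position']
c=dict(np.load("w10.npz"))
print("plate at y offsets; tool x of bottom: reading .0166 <-> bottom .008 at grasp => tool x +8.6mm... ")
for yo in(0,):
 for X,n in((.0086,"bot"),(-.0614,"top")):
  for y in(.03,-.03):
   print(n,y,[proj(c,[p+R@np.array([X,y+yo,z])])[0].round(1) for z in(-.0045,.0045)])
im=cv2.imread("pics/w10.png")
cv2.imwrite("pics/w10p.png",cv2.resize(im[180:370,260:380],None,fx=5,fy=3.1,interpolation=cv2.INTER_CUBIC))
```

```text
plate at y offsets; tool x of bottom: reading .0166 <-> bottom .008 at grasp => tool x +8.6mm... 
bot 0.03 [array([309.6, 189.2]), array([324.3, 189.2])]
bot -0.03 [array([310.3, 274.4]), array([323.6, 274.4])]
top 0.03 [array([305.9, 237.2]), array([328.2, 237.2])]
top -0.03 [array([307.3, 355.3]), array([326.7, 355.3])]
```

View pics/w10p.png

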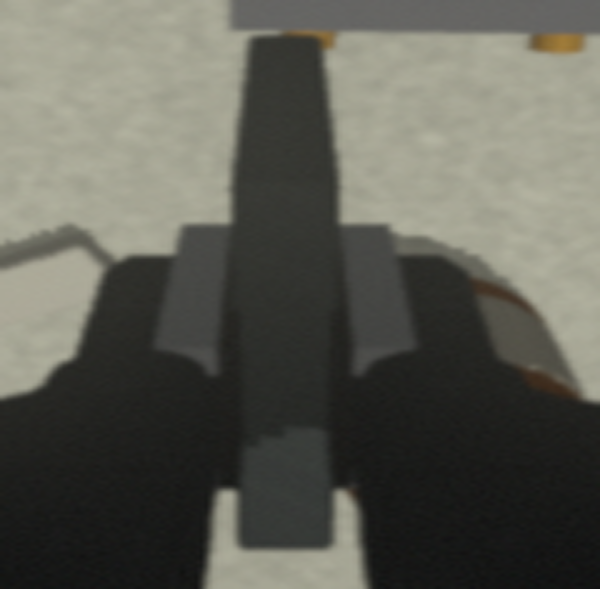

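```bash
cat > tgt.py <<'E'
from h import *
import sys
# slot pose args: x y yawdeg ; zbottom
def go(sx,sy,yaw,zb,off=(8.6,-1.2,0.1)):
    th=np.radians(yaw)
    s=manip.get_state();R=rot(s['ee_rot']).as_matrix();p=np.array(s['position'])
    # after turn: rotate R about own x so z has yaw
    zd=R.T@np.array([np.cos(th),np.sin(th),0]);a=np.arctan2(-zd[1],zd[2])
    R2=R@Ro.from_euler('x',a).as_matrix()
    t=np.array([sx,sy,zb])-R2@np.array(off)/1000
    print("TCP target",t.round(4),"bottom now",(p+R@np.array(off)/1000).round(4));plan(t,[np.cos(th),np.sin(th),0]);print(R[:,0].round(4))
if __name__=="__main__": go(*map(float,sys.argv[1:5]))
E
python3 tgt.py .5177 -.2421 9.23 .07
```

```text
TCP target [ 0.5172 -0.241   0.0786] bottom now [ 0.5054 -0.2879  0.169 ]
t 10.12 p [ 0.5048 -0.2868  0.1776] w 7.48 F [0.7 0.2 0.1] shift mm [99.6 42.4 18.4]
turn 0.027 q6 -0.8436074161279392
[ 0.0227  0.0076 -0.9997]
```

Request:
move_arm(rows=[[[10,15,6],0.01,0],[[25,30,12],0.02,0],[[40,38,18],0.027,0],[[55,40.5,18.4],0.027,0],[[70,40.5,18.4],0.027,0],[[82,40.5,18.4],0.027,0],[[85,40.5,18.4],0.027,0],[[85,40.5,18.4],0.027,0]])

```text
clock: 10.78
position: [0.5163, -0.241, 0.0922]
ee_rot: [0.712, -0.054, 0.697, 0.06]
contact_force: [0.5, -0.2, 0.2]
width: 0.0076
```

```bash
python3 - <<'E'
from h import *
viewer.get_image("top")
p0=manip.get_state()['position'];c=cal("wrist");np.savez("w11.npz",**c)
im=viewer.get_image("wrist");cv2.imwrite("pics/w11.png",im[:,:,::-1])
print(p0,manip.get_state()['position'])
cv2.imwrite("pics/w11z.png",cv2.resize(im[110:300,240:440],None,fx=4,fy=3.1,interpolation=cv2.INTER_CUBIC)[:,:,::-1])
s=manip.get_state();R=rot(s['ee_rot']).as_matrix();print(R.round(4))
E
python3 tgt.py .5177 -.244 9.23 .05
```

```text
[ 0.51700959 -0.24182186  0.09317387] [ 0.51753205 -0.24237899  0.09378497]
[[ 0.0232 -0.1611  0.9867]
 [ 0.0076  0.9869  0.1609]
 [-0.9997  0.0038  0.0241]]
TCP target [ 0.5172 -0.2429  0.0586] bottom now [ 0.518  -0.2435  0.0852]
t 10.88 p [ 0.5175 -0.2424  0.0938] w 7.25 F [ 0.3 -0.2 -1. ] shift mm [35.2 -0.6 -1.2]
turn 0.0007 q6 -0.7442797166102558
[ 0.0232  0.0076 -0.9997]
```

View pics/w11.png

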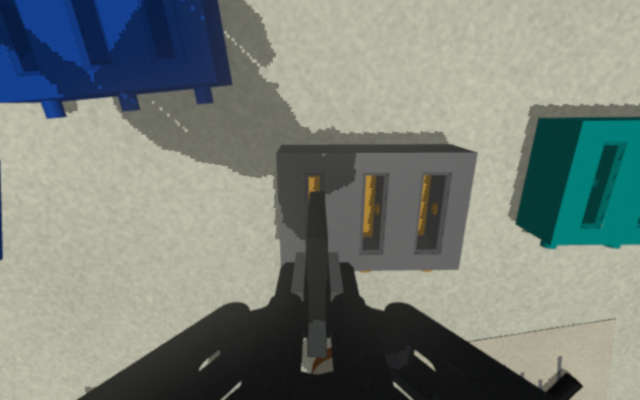

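View pics/w11z.png

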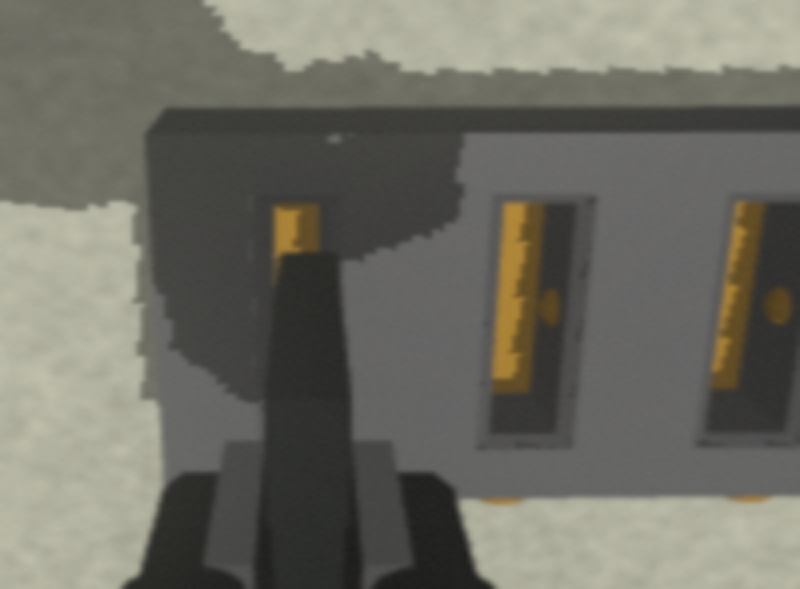

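Run:
```python
from h import *
from scipy.optimize import least_squares
im=cv2.imread("pics/w11.png")
c=dict(np.load("w11.npz"))
q=[(495,198,0-9.75,33.75),(597,198,9.75,33.75),(572,446,9.75,-33.75),(477,446,-9.75,-33.75),(733,198,45-11.25,33.75),(697,444,45-11.25,-33.75),(148,133,-72.5,48),(258,195,-53.25,33.75),(340,195,-36.75,33.75)]
px=np.array([(240+a[0]/4,110+a[1]/3.1) for a in q]);pts=np.array([a[2:] for a in q])/1000
def world(p,P=pts,z=.045):
    C,S=np.cos(p[2]),np.sin(p[2])
    return np.c_[p[0]+C*P[:,0]-S*P[:,1],p[1]+S*P[:,0]+C*P[:,1],np.full(len(P),z)]
f=lambda p:(proj(c,world(p))-px).ravel()
r=least_squares(f,[.5586,-.237,.19],x_scale=[.01,.01,.1],loss='soft_l1')
print(r.x,np.degrees(r.x[2]));print((f(r.x)).reshape(-1,2).round(1).tolist())
p=r.x;print("narrow",p[0]-.045*np.cos(p[2]),p[1]-.045*np.sin(p[2]))
s=manip.get_state();R=rot(s['ee_rot']).as_matrix();o=np.array(s['position'])
for y in(.03,-.03): print([proj(c,[o+R@np.array([.0086,y-.0012,z+.0001])])[0].round(1) for z in(-.0045,.0045)])
a=cv2.resize(im[150:260,280:360],None,fx=7,fy=5.4,interpolation=cv2.INTER_CUBIC)
a=cv2.convertScaleAbs(a,alpha=2.0,beta=0);cv2.imwrite("pics/w11q.png",a)
```

```text
[ 0.56193074 -0.23713941  0.15940395] 9.133173412014346
[[-0.3, -1.1], [0.5, -1.2], [0.4, 0.8], [-0.0, 1.0], [-1.1, -1.3], [-1.3, 1.3], [0.3, 0.6], [-0.2, -0.0], [1.8, -0.1]]
narrow 0.5175012430084901 -0.2442822515043657
[array([310.4, 192.3]), array([325.1, 192.3])]
[array([311. , 277.3]), array([324.3, 277.3])]
```

View pics/w11q.png

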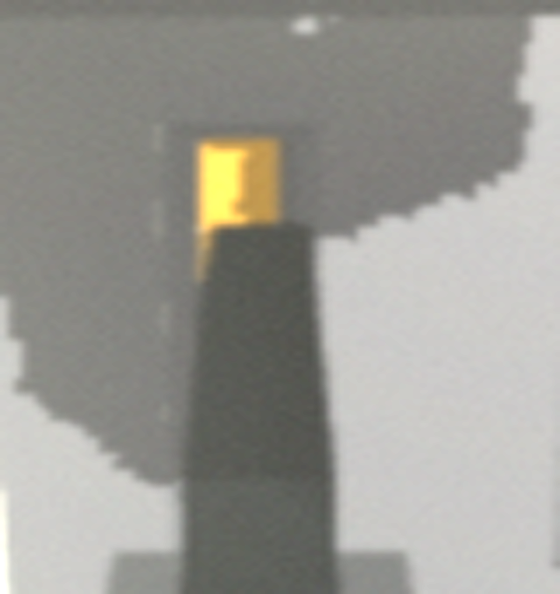

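```bash
python3 tgt.py .5173 -.2443 9.13 .048
```

```text
TCP target [ 0.5168 -0.2432  0.0566] bottom now [ 0.518  -0.2435  0.0852]
t 10.88 p [ 0.5175 -0.2424  0.0938] w 7.25 F [ 0.3 -0.2 -1. ] shift mm [37.2 -0.8 -1.7]
turn 0.0024 q6 -0.7442797166102558
[ 0.0232  0.0076 -0.9997]
```

Request:
move_arm(rows=[[[6,-0.8,-1.7],0.002,0],[[13,-0.8,-1.7],0.002,0],[[20,-0.8,-1.7],0.002,0],[[27,-0.8,-1.7],0.002,0],[[32,-0.8,-1.7],0.002,0],[[35,-0.8,-1.7],0.002,0],[[35,-0.8,-1.7],0.002,0],[[35,-0.8,-1.7],0.002,0]])

```text
clock: 11.55
position: [0.5168, -0.2432, 0.0585]
ee_rot: [0.713, -0.054, 0.697, 0.059]
contact_force: [0.0, 0.3, -1.1]
width: 0.0076
```

```bash
python3 - <<'E'
from h import *
viewer.get_image("top")
p0=manip.get_state()['position'];c=cal("wrist");np.savez("w12.npz",**c)
im=viewer.get_image("wrist");cv2.imwrite("pics/w12.png",im[:,:,::-1])
print(p0,manip.get_state()['position'])
a=cv2.resize(im[150:290,240:380],None,fx=5,fy=4.2,interpolation=cv2.INTER_CUBIC)[:,:,::-1]
cv2.imwrite("pics/w12q.png",cv2.convertScaleAbs(a,alpha=2.0))
s=viewer.get_image("side");cv2.imwrite("pics/s12.png",cv2.resize(s[60:200,230:390],None,fx=5,fy=4.2,interpolation=cv2.INTER_CUBIC)[:,:,::-1])
E
python3 tgt.py .5173 -.2443 9.13 .048
```

```text
[ 0.51696437 -0.24331976  0.05878779] [ 0.51708499 -0.24336647  0.05899081]
TCP target [ 0.5168 -0.2432  0.0566] bottom now [ 0.5176 -0.2445  0.0505]
t 11.7 p [ 0.5171 -0.2434  0.0591] w 7.28 F [-1.4  0.1 -1. ] shift mm [ 2.5  0.2 -0.3]
turn 0.0004 q6 -0.7462158380553016
[ 0.0239  0.0071 -0.9997]
```

View pics/w12q.png

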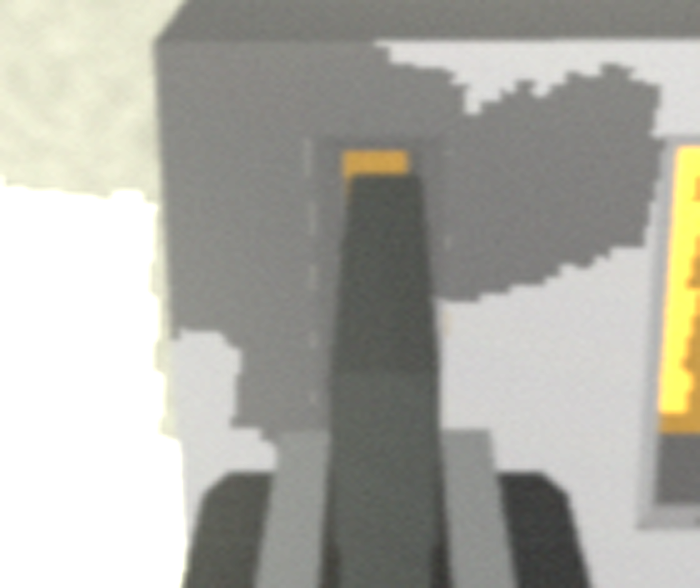

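View pics/s12.png

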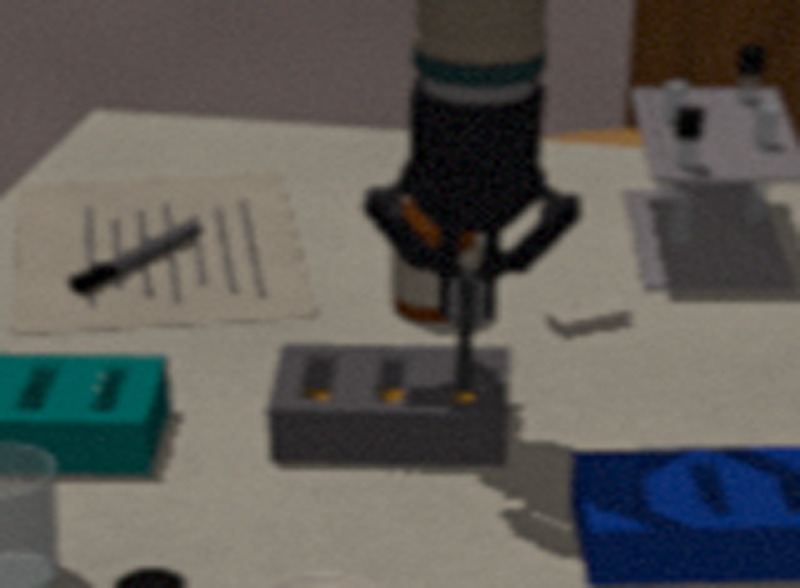

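Request:
move_arm(rows=[[[2,0.2,-0.6],0,0],[[4,0.2,-0.6],0,0],[[6,0.2,-0.6],0,0],[[8,0.2,-0.6],0,0],[[8,0.2,-0.6],0,0]], force=110)

```text
clock: 12.12
position: [0.5163, -0.243, 0.0505]
ee_rot: [0.713, -0.054, 0.696, 0.058]
contact_force: [-0.6, 0.5, -0.9]
width: 0.0068
```

```bash
python3 - <<'E'
from h import *
viewer.get_image("top")
p0=manip.get_state()['position']
im=viewer.get_image("wrist")
a=cv2.resize(im[150:290,240:380],None,fx=5,fy=4.2,interpolation=cv2.INTER_CUBIC)[:,:,::-1]
cv2.imwrite("pics/w13q.png",cv2.convertScaleAbs(a,alpha=2.0))
E
python3 tgt.py .5173 -.2443 9.13 .033
```

```text
TCP target [ 0.5168 -0.2432  0.0416] bottom now [ 0.517  -0.2443  0.0423]
t 12.22 p [ 0.5165 -0.2432  0.0509] w 6.95 F [-0.6  0.3 -0.6] shift mm [ 9.3 -0.1  0. ]
turn 0.0004 q6 -0.746905177162961
[ 0.0235  0.0074 -0.9997]
```

View pics/w13q.png

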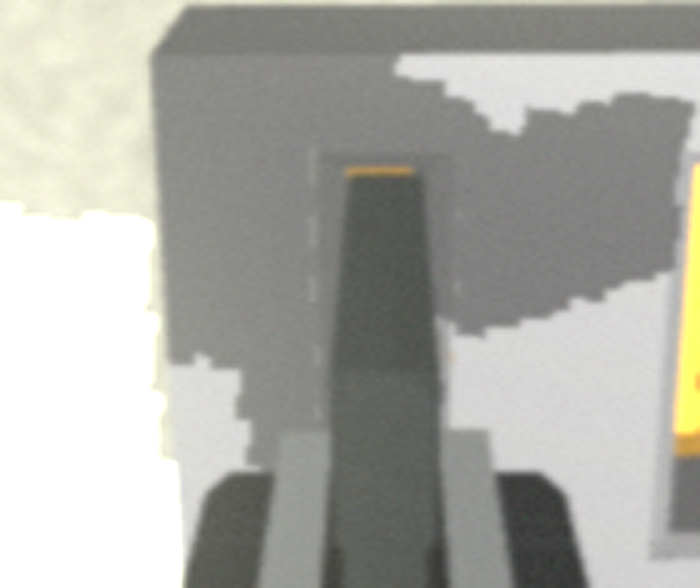

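Request:
move_arm(rows=[[[1.5,0,0],0,0],[[3,0,0],0,0],[[4.5,0,0],0,0],[[6,0,0],0,0],[[6,0,0],0,0]])

```text
clock: 12.63
position: [0.5165, -0.243, 0.0445]
ee_rot: [0.713, -0.054, 0.696, 0.058]
contact_force: [0.4, -0.2, -0.3]
width: 0.0072
```

```bash
python3 tgt.py .5173 -.2443 9.13 .033
```

```text
TCP target [ 0.5168 -0.2432  0.0416] bottom now [ 0.517  -0.2441  0.0359]
t 12.63 p [ 0.5165 -0.243   0.0445] w 7.22 F [ 0.4 -0.2 -0.3] shift mm [ 2.9 -0.3  0.2]
turn 0.0004 q6 -0.7471009405618373
[ 0.023   0.0077 -0.9997]
```

Request:
move_arm(rows=[[[1,0,0],0,0],[[2,0,0],0,0],[[3,0,0],0,0],[[4,0,0],0,0],[[4,0,0],0,0]])

```text
clock: 13.05
position: [0.516, -0.2431, 0.0407]
ee_rot: [0.713, -0.055, 0.697, 0.059]
contact_force: [-2.7, -0.6, 0.9]
width: 0.0072
```

```bash
python3 tgt.py .5173 -.2443 9.13 .033
```

```text
TCP target [ 0.5168 -0.2432  0.0416] bottom now [ 0.5165 -0.2442  0.0321]
t 13.05 p [ 0.516  -0.2431  0.0407] w 7.15 F [-2.7 -0.6  0.9] shift mm [-0.9 -0.2  0.8]
turn 0.0009 q6 -0.7472676131332974
[ 0.022   0.0073 -0.9997]
```

Request:
move_arm(rows=[[[1,0,0],0,0],[[2,0,0],0,0],[[3,0,0],0,0],[[3,0,0],0,0]])

```text
clock: 13.38
position: [0.5161, -0.2433, 0.0374]
ee_rot: [0.713, -0.055, 0.697, 0.058]
contact_force: [-1.2, -0.4, 0.9]
width: 0.0069
```

Request:
move_arm(rows=[[[1,0,0],0,0],[[2,0,0],0,0],[[3,0,0],0,0],[[3,0,0],0,0]])

```text
clock: 13.72
position: [0.5161, -0.2432, 0.034]
ee_rot: [0.713, -0.055, 0.697, 0.059]
contact_force: [-1.0, -1.0, -0.2]
width: 0.0072
```

Request:
move_arm(rows=[[[1,0,0],0,0],[[2,0,0],0,0],[[3,0,0],0,0],[[4,0,0],0,0],[[4,0,0],0,0]])

```text
clock: 14.13
position: [0.5162, -0.2431, 0.0296]
ee_rot: [0.713, -0.055, 0.697, 0.059]
contact_force: [-1.7, -0.8, 0.5]
width: 0.0072
```

```bash
python3 - <<'E'
from h import *
im=viewer.get_image("wrist")
a=cv2.resize(im[150:380,240:380],None,fx=5,fy=2.6,interpolation=cv2.INTER_CUBIC)[:,:,::-1]
cv2.imwrite("pics/w14q.png",cv2.convertScaleAbs(a,alpha=2.0))
E
python3 tgt.py .5173 -.2443 9.13 .018
```

```text
TCP target [ 0.5168 -0.2432  0.0266] bottom now [ 0.5167 -0.2442  0.021 ]
t 14.18 p [ 0.5162 -0.2431  0.0296] w 6.87 F [-0.1 -1.6  0.3] shift mm [ 3.1 -0.2  0.5]
turn 0.001 q6 -0.74762287127563
[ 0.0218  0.0073 -0.9997]
```

View pics/w14q.png

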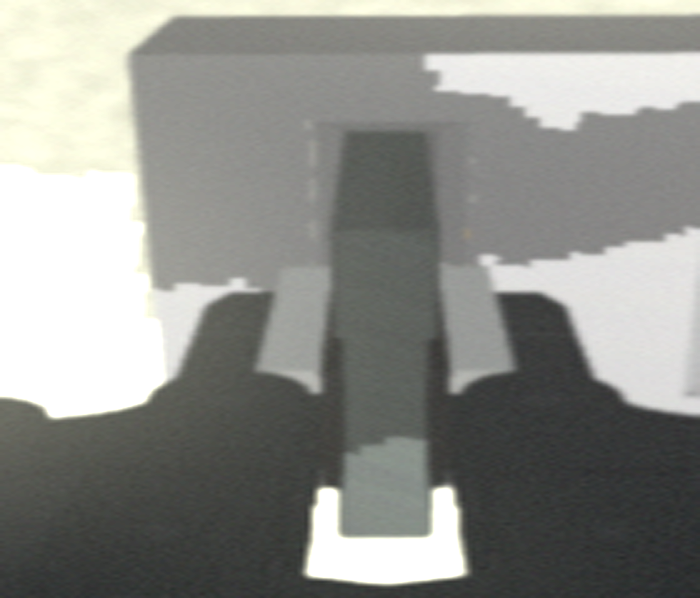

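Request:
move_arm(rows=[[[1,0,0],0,0],[[2,0,0],0,0],[[2.5,0,0],0,0],[[2.5,0,0],0,0]])

```text
clock: 14.52
position: [0.5163, -0.2431, 0.027]
ee_rot: [0.713, -0.055, 0.697, 0.059]
contact_force: [-0.5, 0.2, 1.5]
width: 0.0069
```

Request:
move_arm(rows=[[[0.7,0,0],0,0],[[1.4,0,0],0,0],[[2,0,0],0,0],[[2,0,0],0,0]])

```text
clock: 14.85
position: [0.5163, -0.2431, 0.0248]
ee_rot: [0.713, -0.055, 0.697, 0.059]
contact_force: [-0.8, 0.3, 0.9]
width: 0.0072
```

Request:
move_arm(rows=[[[0.5,0,0],0,0],[[1,0,0],0,0],[[1.5,0,0],0,0],[[1.5,0,0],0,0]])

```text
clock: 15.18
position: [0.5164, -0.2431, 0.0239]
ee_rot: [0.713, -0.055, 0.697, 0.059]
contact_force: [-2.8, 0.8, 7.6]
width: 0.007
```

Request:
move_arm(rows=[[[0.5,0,0],0,0],[[1,0,0],0,0],[[1.5,0,0],0,0],[[1.5,0,0],0,0]])

```text
clock: 15.52
position: [0.5164, -0.2431, 0.0239]
ee_rot: [0.713, -0.055, 0.697, 0.058]
contact_force: [-3.5, 1.5, 12.8]
width: 0.0073
```

Request:
move_arm(rows=[[[1.5,0,0],0,0],[[1.8,0,0],0,0],[[2,0,0],0,0],[[2,0,0],0,0],[[2,0,0],0,0],[[2,0,0],0,0],[[2,0,0],0,0]])

```text
clock: 16.1
position: [0.5165, -0.2431, 0.0239]
ee_rot: [0.713, -0.055, 0.696, 0.058]
contact_force: [-5.2, 0.7, 15.3]
width: 0.007
```

Run:
```python
from h import *
s=manip.get_state();print(s['clock'],s['position'],s['contact_force'])
im=viewer.get_image("wrist")
a=cv2.resize(im[150:380,240:380],None,fx=5,fy=2.6,interpolation=cv2.INTER_CUBIC)[:,:,::-1]
cv2.imwrite("pics/w15q.png",cv2.convertScaleAbs(a,alpha=2.0))
s=manip.get_state();print(s['clock'],s['position'],s['contact_force'])
```

```text
16.1 [ 0.51648095 -0.24314081  0.02390523] [-5.16998315  0.73478152 15.25872129]
16.15 [ 0.51644406 -0.24316829  0.0239015 ] [-4.54962623  0.64377688 15.22013418]
```

View pics/w15q.png

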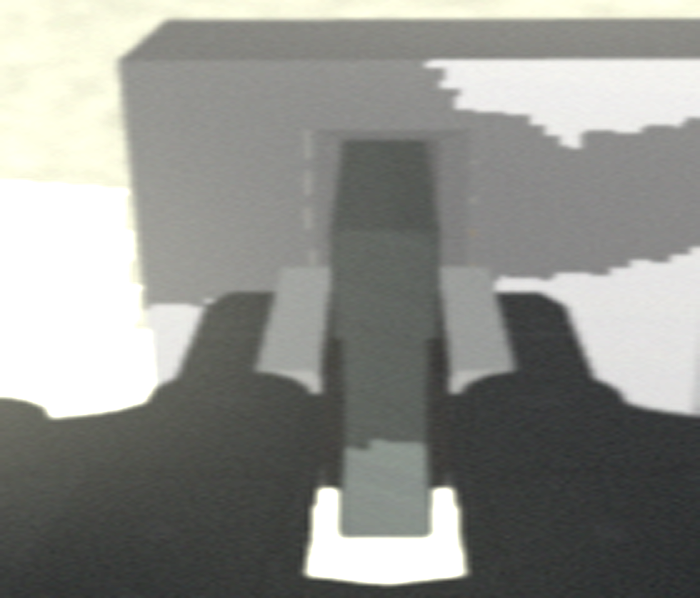

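Request:
move_arm(rows=[[[1.8,0,0],0,0],[[2.1,0,0],0,0],[[2.3,0,0],0,0],[[2.3,0,0],0,0],[[2.3,0,0],0,0],[[2.3,0,0],0,0]])

```text
clock: 16.65
position: [0.5165, -0.2432, 0.0239]
ee_rot: [0.713, -0.055, 0.696, 0.058]
contact_force: [-5.4, 1.2, 16.5]
width: 0.0073
```

Request:
move_arm(rows=[[[0.3,0,0],0,0],[[0.3,0,0],0,0],[[0.3,0,0],0,10],[[0.3,0,0],0,15],[[0.3,0,0],0,25],[[0.3,0,0],0,35],[[0.3,0,0],0,40],[[0.3,0,0],0,40]], force=20)

```text
clock: 17.32
position: [0.5165, -0.2431, 0.0234]
ee_rot: [0.713, -0.055, 0.696, 0.058]
contact_force: [0.8, -0.4, -0.1]
width: 0.0399
```

Run:
```python
from h import *
s=manip.get_state();print(s['clock'],s['position'],s['contact_force'],s['width'])
im=viewer.get_image("wrist")
cv2.imwrite("pics/w16.png",im[:,:,::-1])
s=viewer.get_image("side");cv2.imwrite("pics/s16.png",cv2.resize(s[60:200,230:390],None,fx=5,fy=4.2,interpolation=cv2.INTER_CUBIC)[:,:,::-1])
```

```text
17.3167 [ 0.51651433 -0.24310028  0.02335955] [ 0.7823401  -0.36525359 -0.1318735 ] 0.039937611277727235
```

View pics/w16.png

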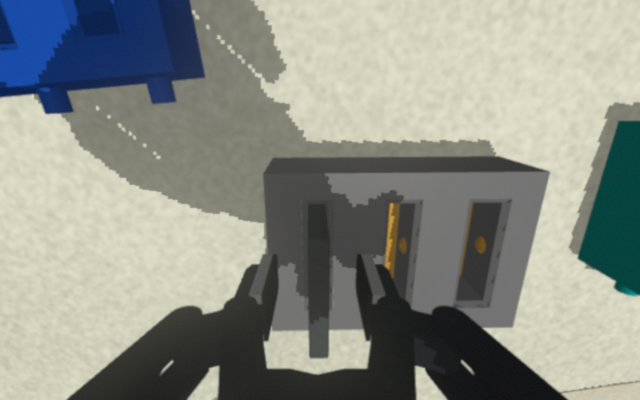

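View pics/s16.png

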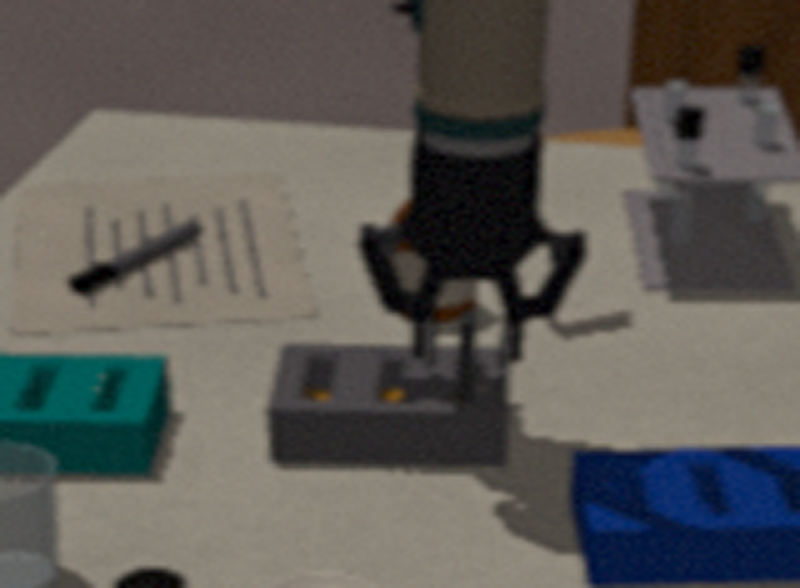

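Released and standing in the slot, with the fingers clear on both sides. Now straight up.

Request:
move_arm(rows=[[[-5,0,0],0,45],[[-15,0,0],0,45],[[-30,0,0],0,45],[[-50,0,0],0,45],[[-75,0,0],0,45],[[-105,0,0],0,45],[[-135,0,0],0,45],[[-135,0,0],0,45]])

```text
clock: 18.08
position: [0.517, -0.2464, 0.166]
ee_rot: [0.717, -0.058, 0.692, 0.055]
contact_force: [1.1, -0.2, 1.0]
width: 0.0451
```

Run:
```python
from h import *
viewer.get_image("top")
c=cal("wrist");s0=manip.get_state();print(s0['clock'],s0['position'],s0['contact_force'])
im=viewer.get_image("wrist");cv2.imwrite("pics/w17.png",im[:,:,::-1])
p=np.array([.5175,-.2443]);th=np.radians(9.13)
ex=np.array([np.cos(th),np.sin(th)]);ey=np.array([-ex[1],ex[0]])
for b in(1,-1): print([proj(c,[np.r_[p+a*.0045*ex+b*.03*ey,.0853]])[0].round(1) for a in(-1,1)])
cv2.imwrite("pics/w17z.png",cv2.resize(im[110:310,220:420],None,fx=4,fy=3,interpolation=cv2.INTER_CUBIC)[:,:,::-1])
s=viewer.get_image("side");cv2.imwrite("pics/s17.png",s[:,:,::-1])
```

```text
18.1333 [ 0.51570782 -0.2455256   0.16328773] [-0.45582825 -0.20800785  0.04872508]
[array([310.8, 164.4]), array([321.8, 164.3])]
[array([311.2, 231.2]), array([321.3, 231.1])]
```

View pics/w17z.png

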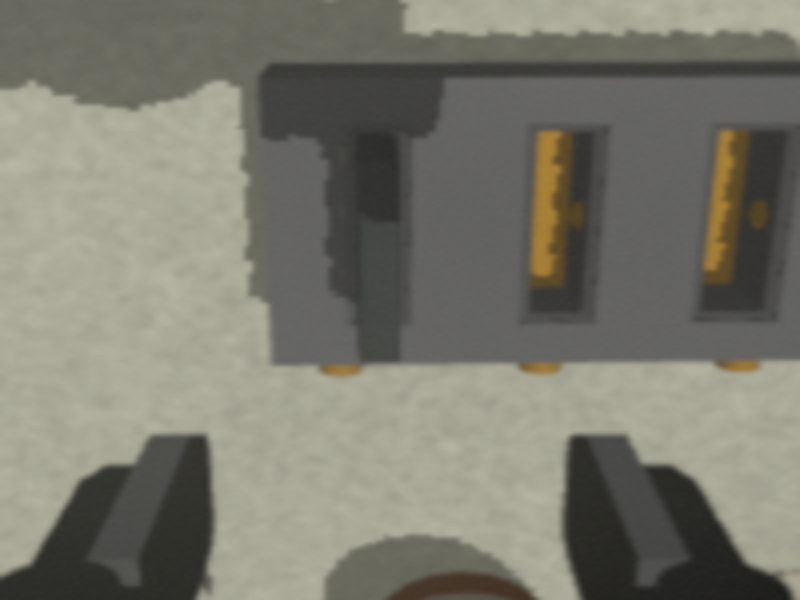

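View pics/s17.png

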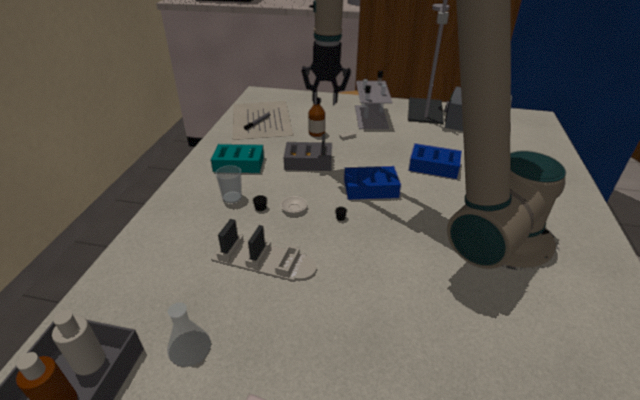

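Run:
```python
from h import *
s=manip.get_state();print(s['clock'],abs(s['qd']).max(),s['contact_force']);print(manip.sign_off())
```

```text
18.2333 0.03345584016262351 [ 0.22341888 -0.04095032 -0.03498658]
the job is handed in; nothing more can be done
None
```

The plate from the tongue's bay is in the narrow slot of the grey holder, and I handed the job in at 18.2 s. `sign_off` gives no verdict, so I don't know if it was judged a pass.

**Thickness:** the pinch read 7.5–8.3 mm, which is below any of the three thicknesses. The nearest is 9 mm, and the wrist picture measured 9.3 mm, so I used the narrow slot.

**Insertion:** no clear force peak showed at the ball, only about 3 N sideways. The floor was a rigid stop about 29.7 mm below the mouth. I pushed with 15.3 N and then 16.5 N, about half a second each, then eased off and opened the fingers.

**Last checks:** in the final pictures the plate stands in the slot, with its top face about 1 mm from the predicted position. The tongue's bay is empty, and the other plates, glassware, dish and stoppers look unmoved. The gripper was clear with no contact force. I could not read the ball's joint value. I checked that the plate is upright only by eye, and the tool was tilted about 0.02 rad during the push.

**Problem on the way:** the finger ends are about 32 mm short of the reported TCP. My first close was therefore above the plate and shut on nothing. I then touched the plate's top with the closed fingers at about 11 N to find the offset, and regrasped lower.

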